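Pack the pattern weights and hold up the caddy

TASK

Stand the large-footed (40 mm) and the small-footed (30 mm) steel pattern weight, stems up, each in the well of the wooden caddy that fits its foot, while the caddy stands on the mat; then take the caddy by its handle, lift it clear of the mat and finish holding it there, level and still, about 10 cm above the mat: do not put it down or let go. Leave the widest weight (56 mm, there is no well for it) and the scissors, pencil, bobbin and pin tin where they are, and never tip the caddy or raise it before both weights are in.

Things in the scene. Friction and masses are not known exactly. Their poses are not given: they have to be found in the camera images.
- caddy: loose wooden caddy, a block 190 mm (x) by 72 mm (y) by 26 mm high with two round wells in its top and a handle across the middle; about 0.26 kg empty. Origin: centre of its underside; x runs lengthwise from the large well towards the small one, y along the handle, z up. It stands on the mat at any yaw.
- well_large (a point): centre of the floor of the caddy's large well: 43 mm across, 18 mm deep, mouth chamfered 2 mm, floor 8 mm above the underside, at x = -48 mm, y = 0 of the caddy. Axes as the caddy.
- well_small (a point): centre of the floor of the caddy's small well: 33 mm across, 18 mm deep, mouth chamfered 2 mm, floor 8 mm above the underside, at x = +68 mm, y = 0 of the caddy. Axes as the caddy.
- caddy_handle (a point): middle of the caddy's handle bar, 87 mm above the underside at x = y = 0 of the caddy. The bar is 14 mm thick (caddy x), 72 mm long (caddy y), 22 mm high (its top 98 mm above the underside), on two posts 12 mm square centred 30 mm either side of the middle. Axes as the caddy. A seated weight's top is 60 mm above the underside.
- weight_large: loose steel pattern weight: round foot 40 mm across and 18 mm high, on it a plain round stem 16 mm across, 52 mm high overall, about 0.23 kg. Stands upright on the mat, left or right of the caddy. Origin: centre of its underside, z up along the stem.
- weight_small: like weight_large but its foot is 30 mm across; about 0.15 kg. Stem 16 mm across, foot 18 mm high, 52 mm high overall. Origin: centre of its underside.
- weight_odd: bystander: a third steel weight of the same shape, foot 56 mm across, 52 mm high; fits no well. Origin: centre of its underside.
- scissors: bystander: scissors lying flat, 210 mm long (x, blades to +x), about 60 mm wide at the handles, 10 mm high. Origin: middle of the underside.
- pencil: bystander: pencil lying flat, 172 mm long (x), 7 mm thick. Origin: middle of the underside.
- bobbin: bystander: bare metal bobbin, 20 mm across, 11 mm high. Origin: centre of its underside.
- pin_tin: bystander: round metal pin tin, 62 mm across, 22 mm high. Origin: centre of its underside.
- mat: black cutting mat with a grey grid, fixed on the table, 560 mm (x) by 900 mm (y), 3 mm thick; its top is 3 mm above the table and all the things stand on it. Origin: centre of its underside.

How it is judged:
By the outcome, as a careful person would: the job done as asked, in the order asked, and still so for the second after the job is handed in, while the arm keeps its last pose, push and grip.
It also fails if it takes over 72 s, if anything falls off the work surface, if the arm or the gripper's body presses on something with over 40 N, if the wrist force passes 120 N, or if a joint passes its speed limit or range.

ROBOT

A 6-joint arm with a two-finger parallel gripper is mounted at the origin on the work surface. World frame = base frame: x ahead of the robot, y to its left, z up, the work surface at z = 0. Lengths are in mm, angles in rad, forces in N, time in s.
With the tool pointing down it reaches from about 325 to 750 mm from the base axis. Payload 7.6 kg.
Tool frame: the origin (TCP) lies midway between the tips of the shut fingers; the grasp point (between the pads) lies 19 mm behind it; z points along the fingers, x is the direction in which the jaws open and shut, and the axes are right-handed (so a half turn about z gives the same grasp; the last joint's range is limited). The gripper opens to 85 mm and grips with 20 to 120 N. Pads are 22 mm wide; open, the fingers measure 114 mm over their backs; the gripper's body (76 mm by 85 mm) begins 54 mm behind the grasp point. The pads swing forward as they close: fully open they stand 13 mm farther back than shut.
Start: joints at [1.172, 0.052, 1.401, -0, 1.689, -0.07], TCP at [169.512, 496.905, 197.923] pointing down, gripper open.
Joint ranges: [-2.9, 2.9], [-0.91, 2.17], [0.12, 2.37], [-1.06, 4.2], [0.26, 2.73], [-2.93, 2.93]. Speed limits (rad/s): [2.57, 2.57, 3.01, 3.14, 3.14, 3.14].

INTERFACE

Orientations are given as a 3x3 rotation matrix whose columns are the frame's x, y, z axes.
In Python, from rig import monitor, vision, workorder gives the robot as it stands. The module is installed in compiled form; this text tells all that it offers.
- The arm moves only by the shell command python3 -m crank 'ROWS' [FORCE]. ROWS is JSON, a list of rows, each an object with "rotation": the turn, a rotation vector about the world's x, y, z in rad, a list of three; "delta_pos": the shift along the world's x, y, z in mm, a list of three; "gripper": the opening, from 0 (shut) to 1 (fully open). In form: [{"rotation": [ax, ay, az], "delta_pos": [dx, dy, dz], "gripper": gripper}, ...]. A call has 1 to 5 rows; each row shifts and turns the commanded pose from where the row before left it; what a row does not reach is not made up. A row lasts 1/12 s, in which the tool goes at most 41.7 mm and 7.16 degrees, less where a joint would pass 70% of its speed; a pose out of reach is approached as far as the arm can. A call with a gripper value outside its range is refused whole. The fingers move at their own pace and stop on an object; FORCE is the grip in N (left out, the last holds). Time passes only in rows, so rows that do not move let the fingers close. It gives the time, the measured TCP pose, the force and the opening at its end, in the units of the state.
- monitor.observe(): the state, without advancing time (a new reading comes with each control period).
- vision.grab_frame(name): name is "side" or "top" or "wrist"; returns a dict with "img" (480x640x3 uint8, red, green, blue), "intrinsics" (3x3 intrinsics, pixels), "eye" and "rotation" of the camera in the world. Camera axes: x right, y down, z forward; pixel columns grow to the right and rows downward; lengths in mm; the calibration is good to about 2 mm. A picture is of the moment at which its call begins. There is no depth.
- workorder.finish_job(): hands the job in, once; it reports no verdict.
The state is a dict: "time_s": time; "qpos": joint angles; "joint_velocities": joint speeds; "joint_efforts": joint torques, N m; "position": TCP position; "tcp_rot": TCP orientation; "wrist_force": force on the tool from outside, world axes, zero at the start; "wrist_torque": the same for the moment, N m; "width": opening from 0.0 (shut) to 1.0 (fully open).
Only numpy, scipy, OpenCV 4.12 (cv2) and the standard library are available. Lean on these libraries where they do the work, as an engineer would, in place of code of your own. Each camera call takes 0.05 s, during which the arm holds its last target.

## Working session

There is one attempt and no reset: what is moved stays moved. The work goes in short steps, Python scripts to look and compute and a shell command to move; the robot and the scene stay as the last step left them, time stands still between calls to the robot, and variables do not carry over. Pictures are saved under pics/ and viewed, and the job is handed in when it is done.

```bash
mkdir -p pics; ls
python3 - <<'E'
from rig import monitor, vision
import cv2,numpy as np
s=monitor.observe();print(s)
for n in ("top","side","wrist"):
    f=vision.grab_frame(n);cv2.imwrite(f"pics/{n}0.png",f["img"][:,:,::-1]);print(n,f["intrinsics"],f["eye"],f["rotation"])
E
```

```text
pics
{'time_s': 0.0, 'qpos': array([ 1.17173431e+00,  5.28575181e-02,  1.40169401e+00,  2.46075861e-05,
        1.68859833e+00, -7.03350246e-02]), 'joint_velocities': array([ 1.31193345e-05,  2.05983398e-03,  7.30998192e-04,  6.88867446e-04,
       -1.07464586e-03, -5.34790754e-04]), 'joint_efforts': array([-1.46038387e-04, -3.81649017e+01, -3.60189235e+01, -1.51043542e-05,
        6.00188971e-03, -9.93736847e-06]), 'position': array([169.34594399, 496.57777297, 197.07711199]), 'tcp_rot': array([[ 3.22835245e-01,  9.46454970e-01, -6.27573519e-04],
       [ 9.46453906e-01, -3.22835828e-01, -1.42534909e-03],
       [-1.55163195e-03, -1.33816486e-04, -9.99998787e-01]]), 'wrist_force': array([-0.16517635,  0.373718  , -0.04065716]), 'wrist_torque': array([ 0.02061313, -0.03757874, -0.02022817]), 'width': 1.0028134679938383}
top [[613.22808984   0.         329.14348425]
 [  0.         613.22808984 235.47545764]
 [  0.           0.           1.        ]] [ 531.36692695   -9.98269889 1213.44523009] [[-0.00360249 -0.99784775  0.06547434]
 [-0.99994903  0.00421214  0.00917571]
 [-0.00943175 -0.06543794 -0.99781207]]
side [[481.57277921   0.         316.18377364]
 [  0.         481.57277921 236.93114872]
 [  0.           0.           1.        ]] [ 158.35678399 -536.73644502  522.60644139] [[ 0.77818252 -0.34561622  0.52438669]
 [-0.62803214 -0.42457277  0.65216071]
 [-0.00275701 -0.83683175 -0.54745321]]
wrist [[382.4928072    0.         311.90142642]
 [  0.         382.4928072  239.42576083]
 [  0.           0.           1.        ]] [ 90.45455036 524.01693886 373.44644052] [[ 0.32271556  0.89462001  0.30904643]
 [ 0.94649251 -0.30414102 -0.10793596]
 [-0.00256797  0.32734274 -0.94490218]]
```

View pics/top0.png

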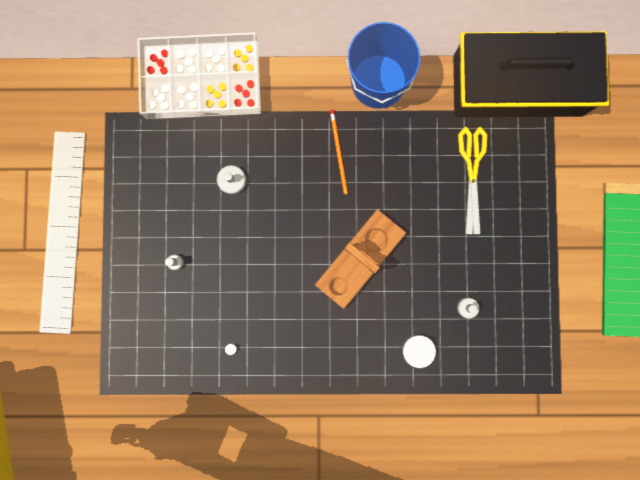

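View pics/side0.png

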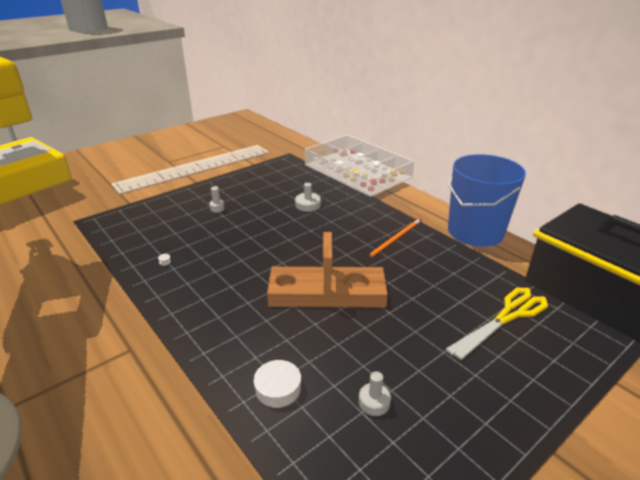

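View pics/wrist0.png

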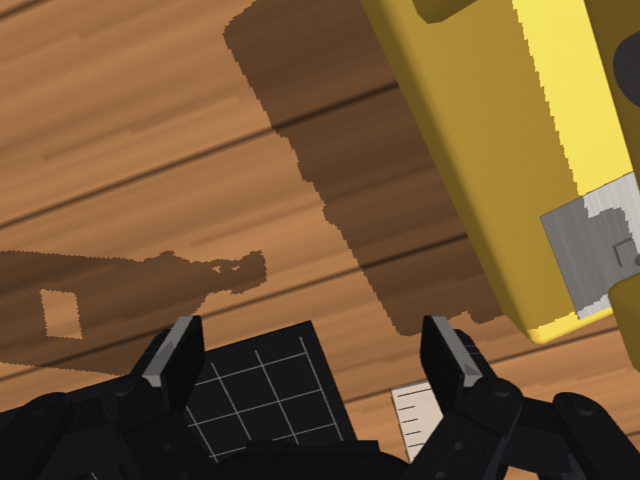

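Top view: caddy centre near (361,258), with its large well at (376,238) and small well at (338,285). Weights: small (174,262), odd (231,180), large (468,308). The side view agrees.

```bash
cat > h.py <<'E'
import numpy as np,cv2
from rig import monitor, vision
def ray(f,uv,z):
    uv=np.atleast_2d(np.asarray(uv,float))
    d=np.c_[uv,np.ones(len(uv))]@np.linalg.inv(f["intrinsics"]).T@np.asarray(f["rotation"]).T
    e=np.asarray(f["eye"]);t=(z-e[2])/d[:,2]
    return (e+d*t[:,None])
def proj(f,p):
    p=np.atleast_2d(np.asarray(p,float));c=(p-f["eye"])@np.asarray(f["rotation"])
    q=c@np.asarray(f["intrinsics"]).T;return q[:,:2]/q[:,2:]
def tri(f1,a,f2,b):
    A=[];B=[]
    for f,u in((f1,a),(f2,b)):
        d=np.asarray(f["rotation"])@np.linalg.inv(f["intrinsics"])@np.r_[u,1.];d/=np.linalg.norm(d)
        P=np.eye(3)-np.outer(d,d);A.append(P);B.append(P@f["eye"])
    return np.linalg.lstsq(np.vstack(A),np.hstack(B),rcond=None)[0]
E
python3 - <<'E'
from h import *
f=vision.grab_frame("top");im=f["img"];hsv=cv2.cvtColor(im,cv2.COLOR_RGB2HSV)
roi=np.zeros(im.shape[:2],np.uint8);roi[120:385,115:545]=255
# metal
m=((hsv[...,1]<60)&(hsv[...,2]>110)).astype(np.uint8)*255&roi
m=cv2.morphologyEx(m,cv2.MORPH_OPEN,np.ones((5,5)))
for c in cv2.findContours(m,0,2)[0]:
    if cv2.contourArea(c)<40: continue
    (u,v),r=cv2.minEnclosingCircle(c)
    print("metal",(u,v),r,cv2.contourArea(c),ray(f,(u,v),21)[0].round(1))
w=((hsv[...,0]<22)&(hsv[...,1]>90)&(hsv[...,2]>40)).astype(np.uint8)*255&roi
w=cv2.morphologyEx(w,cv2.MORPH_OPEN,np.ones((5,5)))
for c in cv2.findContours(w,0,2)[0]:
    if cv2.contourArea(c)<1500: continue
    x,y,W,H=cv2.boundingRect(c)
    P=ray(f,c[:,0],29)[:,:2].astype(np.float32)
    r=cv2.minAreaRect(P);print("caddy",cv2.contourArea(c),r,cv2.minAreaRect(c))
crop=cv2.resize(im[195:320,300:420],None,fx=4.8,fy=4.8,interpolation=cv2.INTER_CUBIC)
cv2.imwrite("pics/cad.png",crop[:,:,::-1])
a=im[235:290,145:205];b=im[280:335,440:500]
cv2.imwrite("pics/wt.png",cv2.resize(np.hstack([a,b]),None,fx=6,fy=6)[:,:,::-1])
E
```

```text
metal (229.85293579101562, 348.8529357910156) 6.511343002319336 114.5 [391.3 193.2  21. ]
metal (418.40625, 351.5) 17.303712844848633 859.5 [ 385.4 -169.8   21. ]
metal (118.0, 331.5) 19.72951889038086 299.0 [425.1 410.3  21. ]
metal (467.857666015625, 307.69708251953125) 11.104559898376465 337.0 [ 468.8 -266.2   21. ]
metal (172.23529052734375, 262.0) 9.634420394897461 211.0 [559.1 306.8  21. ]
metal (472.0, 208.3300018310547) 25.643983840942383 569.0 [ 661.5 -277.8   21. ]
metal (230.4752655029297, 179.39752197265625) 14.91690444946289 642.0 [720.8 194.3  21. ]
caddy 3791.5 ((564.051513671875, -59.83306121826172), (79.17829895019531, 193.12501525878906), 50.12675476074219) ((360.6147155761719, 258.7622375488281), (41.0998420715332, 99.99681091308594), 39.80556869506836)
```

View pics/cad.png

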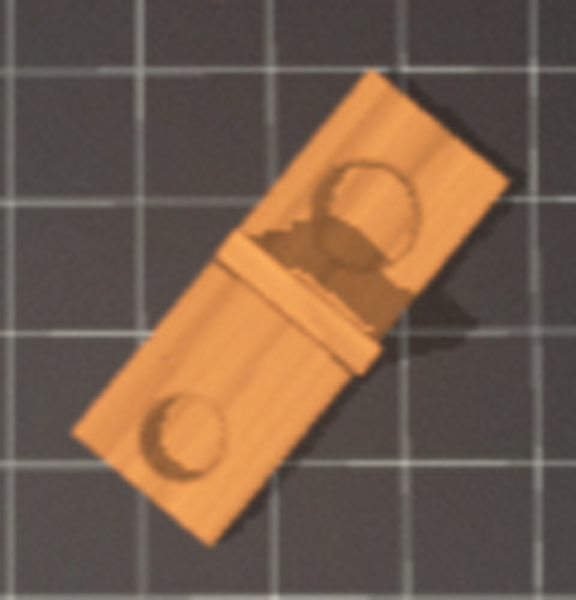

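View pics/wt.png

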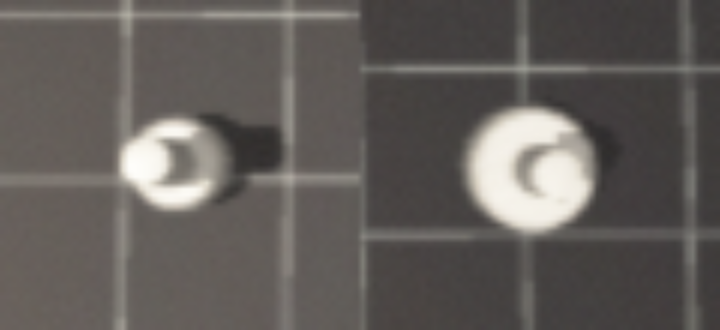

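The caddy crop shows the top-face corners at crop pixels (372,68), (512,182), (212,546) and (72,432), and the wells at (368,215) and (183,437). The weight crop shows foot centres at (182,163) for the small one and (531,169) for the large one.

Run:
```python
from h import *
f=vision.grab_frame("top");g=vision.grab_frame("side")
def un(p,k,o): return (np.array(p)+.5)/k-.5+np.array(o)
C=ray(f,un([(372,68),(512,182),(212,546),(72,432)],4.8,(300,195)),29)
print(C.round(1),"centre",C.mean(0).round(1))
ax=(C[2]+C[3]-C[0]-C[1])/2;print("L",np.linalg.norm(ax[:2]),"yaw",np.degrees(np.arctan2(ax[1],ax[0])))
Wl=ray(f,un((368,215),4.8,(300,195)),29)[0];Ws=ray(f,un((183,437),4.8,(300,195)),29)[0]
d=Ws-Wl;print("wells",Wl,Ws,np.hypot(*d[:2]),np.degrees(np.arctan2(d[1],d[0])))
H=ray(f,un([(238,236),(382,348),(360,376),(216,258)],4.8,(300,195)),101);print("handle",H.mean(0))
S=[("s",un((182,163),6,(145,235)),un((146,162),6,(145,235))),("l",un((171,169),6,(440,280)),un((203,174),6,(440,280)))]
for n,a,b in S:print(n,"foot",ray(f,a,17)[0].round(1),"stem",ray(f,b,55)[0].round(1))
im=g["img"]
crop=np.vstack([cv2.resize(im[170:225,185:245],(480,440),interpolation=2)[:330],]) 
cv2.imwrite("pics/s1.png",np.hstack([cv2.resize(im[175:225,190:240],(400,400)),cv2.resize(im[365:425,345:405],(400,400))])[:,:,::-1])
cv2.imwrite("pics/s2.png",cv2.resize(im[225:315,260:395],None,fx=5,fy=5)[:,:,::-1])
```

```text
[[ 660.6  -92.3   29. ]
 [ 614.2 -148.3   29. ]
 [ 468.7  -26.7   29. ]
 [ 514.4   29.3   29. ]] centre [564.5 -59.5  29. ]
L 189.8833359888258 yaw 140.18272899782266
wells [601.10675639 -90.18793423  29.        ] [512.22595173 -15.27129066  29.        ] 116.24242306353067 139.87283266594372
handle [563.15175035 -58.9399617  101.        ]
s foot [559.7 302.7  17. ] stem [559.1 304.1  55. ]
l foot [ 468.5 -267.5   17. ] stem [ 468.9 -269.3   55. ]
```

View pics/s1.png

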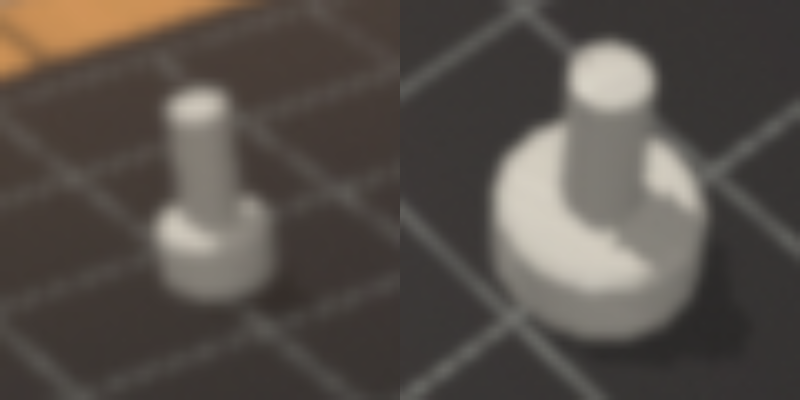

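View pics/s2.png

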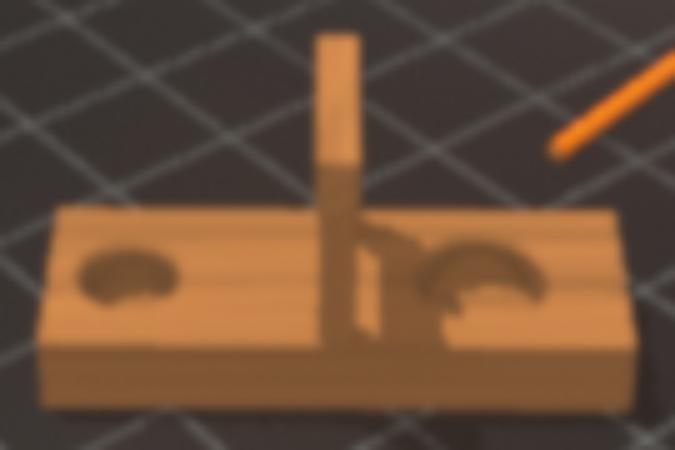

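```bash
python3 -m crank '[{"rotation":[0,0,-0.0735],"delta_pos":[35,-17,0],"gripper":1},{"rotation":[0,0,-0.0735],"delta_pos":[35,-17,0],"gripper":1},{"rotation":[0,0,-0.0735],"delta_pos":[35,-17,0],"gripper":1},{"rotation":[0,0,-0.0735],"delta_pos":[35,-17,0],"gripper":1},{"rotation":[0,0,-0.0735],"delta_pos":[35,-17,0],"gripper":1}]' 40
```

```text
time_s: 0.72
position: [345.9, 410.9, 198.0]
tcp_rot: [[0.644, 0.765, 0.0], [0.765, -0.644, 0.0], [0.0, -0.0, -1.0]]
wrist_force: [-0.5, 1.1, 0.7]
width: 0.997
```

```bash
python3 -m crank '[{"rotation":[0,0,0],"delta_pos":[36,-18,0],"gripper":1},{"rotation":[0,0,0],"delta_pos":[36,-18,0],"gripper":1},{"rotation":[0,0,0],"delta_pos":[36,-18,0],"gripper":1},{"rotation":[0,0,0],"delta_pos":[36,-18,0],"gripper":1},{"rotation":[0,0,0],"delta_pos":[36,-18,0],"gripper":1}]'; python3 -m crank '[{"rotation":[0,0,0],"delta_pos":[17,-9,0],"gripper":1},{"rotation":[0,0,0],"delta_pos":[18,-9,0],"gripper":1},{"rotation":[0,0,0],"delta_pos":[0,0,0],"gripper":0.5},{"rotation":[0,0,0],"delta_pos":[0,0,0],"gripper":0.5}]'
python3 - <<'E'
from h import *
s=monitor.observe();print(s["time_s"],s["position"],s["tcp_rot"],s["width"],s["wrist_force"])
f=vision.grab_frame("wrist");cv2.imwrite("pics/w1.png",f["img"][:,:,::-1])
print(proj(f,[[559.4,303.5,55],[559.4,303.5,21]]))
E
```

```text
time_s: 1.13
position: [526.1, 320.6, 197.9]
tcp_rot: [[0.641, 0.767, 0.0], [0.767, -0.641, 0.0], [0.0, -0.0, -1.0]]
wrist_force: [0.1, 0.6, 0.5]
width: 0.999
time_s: 1.47
position: [559.8, 303.4, 197.3]
tcp_rot: [[0.643, 0.766, -0.001], [0.766, -0.643, -0.0], [-0.001, -0.001, -1.0]]
wrist_force: [-0.0, 0.2, -0.0]
width: 0.745
1.4667 [559.83861725 303.37092461 197.25972071] [[ 6.42546756e-01  7.66245892e-01 -9.48320273e-04]
 [ 7.66246101e-01 -6.42547176e-01 -1.96961323e-04]
 [-7.60261317e-04 -6.00089853e-04 -9.99999531e-01]] 0.7453480543053278 [-0.00304687  0.18547241 -0.04001204]
[[311.56637077 209.59763768]
 [311.6541942  200.4514487 ]]
```

View pics/w1.png

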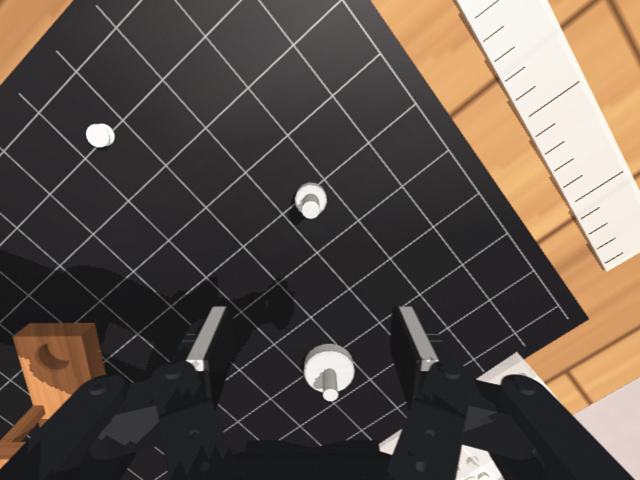

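The wrist view shows the small weight's stem tip at (311,209), where my estimate predicted it. Descending.

```bash
python3 -m crank '[{"rotation":[0,0,0],"delta_pos":[0,0,-40],"gripper":0.6},{"rotation":[0,0,0],"delta_pos":[0,0,-40],"gripper":0.6},{"rotation":[0,0,0],"delta_pos":[0,0,-40],"gripper":0.6},{"rotation":[0,0,0],"delta_pos":[0,0,-32],"gripper":0.6},{"rotation":[0,0,0],"delta_pos":[0,0,-16],"gripper":0.6}]'; python3 -m crank '[{"rotation":[0,0,0],"delta_pos":[0,0,0],"gripper":0.6},{"rotation":[0,0,0],"delta_pos":[0,0,0],"gripper":0},{"rotation":[0,0,0],"delta_pos":[0,0,0],"gripper":0},{"rotation":[0,0,0],"delta_pos":[0,0,0],"gripper":0},{"rotation":[0,0,0],"delta_pos":[0,0,0],"gripper":0}]' 40;python3 -m crank '[{"rotation":[0,0,0],"delta_pos":[0,0,0],"gripper":0},{"rotation":[0,0,0],"delta_pos":[0,0,0],"gripper":0},{"rotation":[0,0,0],"delta_pos":[0,0,0],"gripper":0},{"rotation":[0,0,0],"delta_pos":[0,0,0],"gripper":0}]' 40
```

```text
time_s: 1.93
position: [555.7, 303.9, 24.7]
tcp_rot: [[0.64, 0.768, -0.007], [0.768, -0.64, -0.003], [-0.006, -0.003, -1.0]]
wrist_force: [0.4, -0.0, -0.7]
width: 0.601
time_s: 2.35
position: [560.5, 304.6, 32.3]
tcp_rot: [[0.641, 0.767, 0.003], [0.767, -0.641, 0.002], [0.003, 0.002, -1.0]]
wrist_force: [0.7, 0.4, 0.3]
width: 0.033
time_s: 2.68
position: [559.6, 303.9, 30.1]
tcp_rot: [[0.641, 0.767, 0.0], [0.767, -0.641, 0.0], [0.0, 0.0, -1.0]]
wrist_force: [0.6, 0.2, -0.1]
width: 0.001
```

The fingers closed fully, so there is no stem between them. Looking.

Run:
```python
from h import *
for n in ("top","wrist","side"):
    f=vision.grab_frame(n);cv2.imwrite(f"pics/{n}2.png",f["img"][:,:,::-1])
    if n=="side": cv2.imwrite("pics/side2c.png",cv2.resize(f["img"][120:270,120:320],None,fx=4,fy=4)[:,:,::-1])
```

```text
(no output)
```

View pics/wrist2.png

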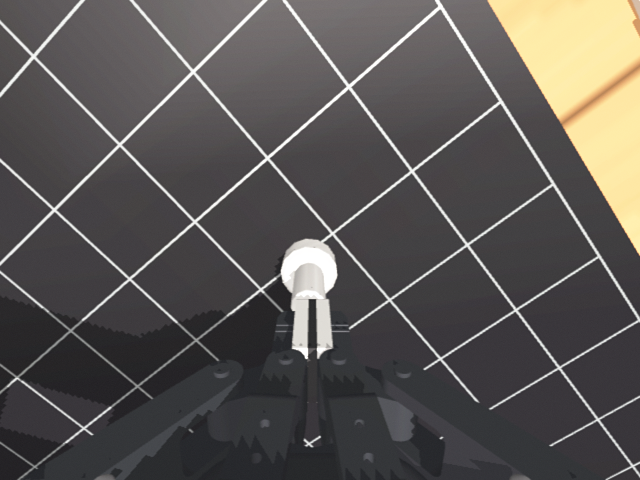

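View pics/side2c.png

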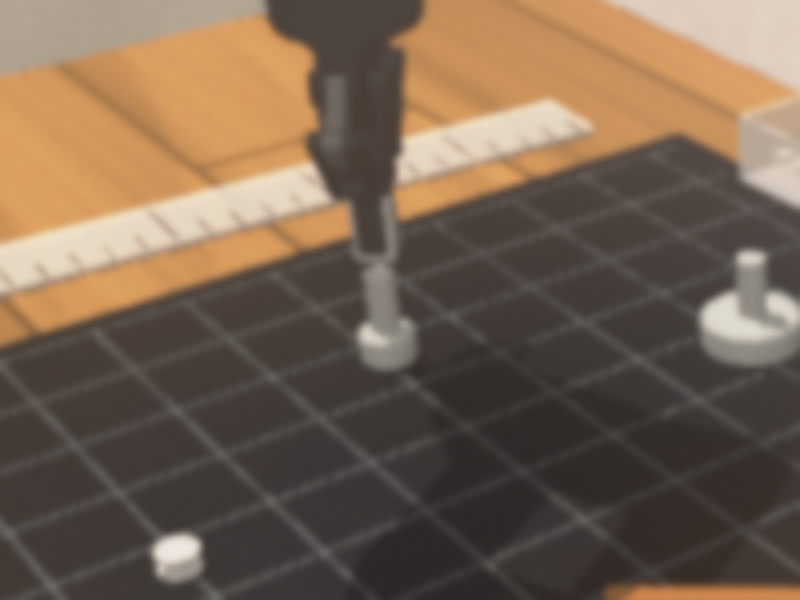

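Run:
```python
from h import *
i=cv2.imread("pics/top2.png");cv2.imwrite("pics/top2c.png",cv2.resize(i[200:320,100:260],None,fx=5,fy=5,interpolation=2))
w=cv2.imread("pics/wrist2.png");cv2.imwrite("pics/w2c.png",cv2.resize(w[220:370,220:420],None,fx=4,fy=4,interpolation=2))
f=vision.grab_frame("wrist");s=monitor.observe();t=s["position"];R=s["tcp_rot"]
print(t,f["eye"])
for z in(-30,-19,0):print(z,proj(f,[t+R@[0,0,z]]), proj(f,[t+R@[0,11,z],t+R@[0,-11,z]]))
print(proj(f,[[559.4,303.5,55],[559.4,303.5,21]]))
```

```text
[559.49879657 303.88309293  29.86042316] [495.59427902 357.90001817 206.15197116]
-30 [[311.08910138 311.26655228]] [[311.10208217 333.22291778]
 [311.07554287 288.33298379]]
-19 [[311.15585147 299.1903933 ]] [[311.16674144 320.11892771]
 [311.14450604 277.38654206]]
0 [[311.25430102 281.37929299]] [[311.26240505 300.73153011]
 [311.24589001 261.29398372]]
[[310.31703175 306.08420495]
 [310.61925983 274.44815469]]
```

View pics/top2c.png

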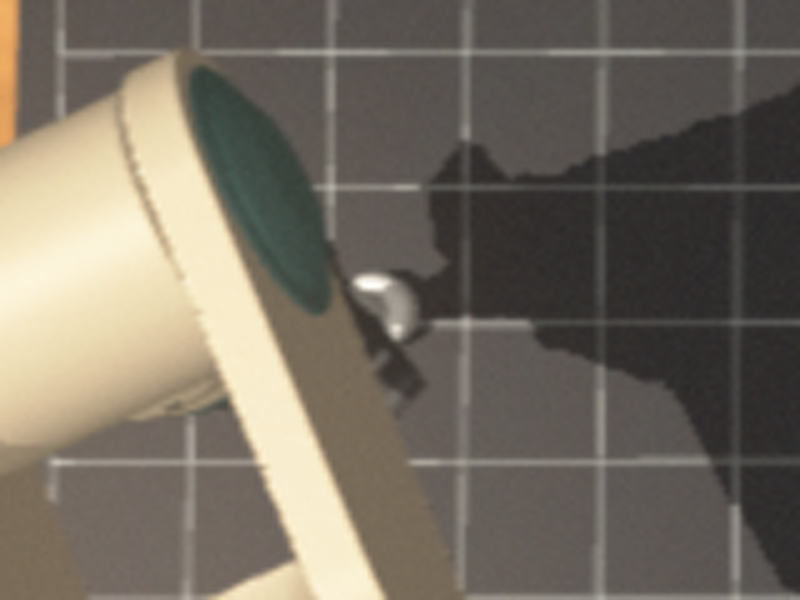

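View pics/w2c.png

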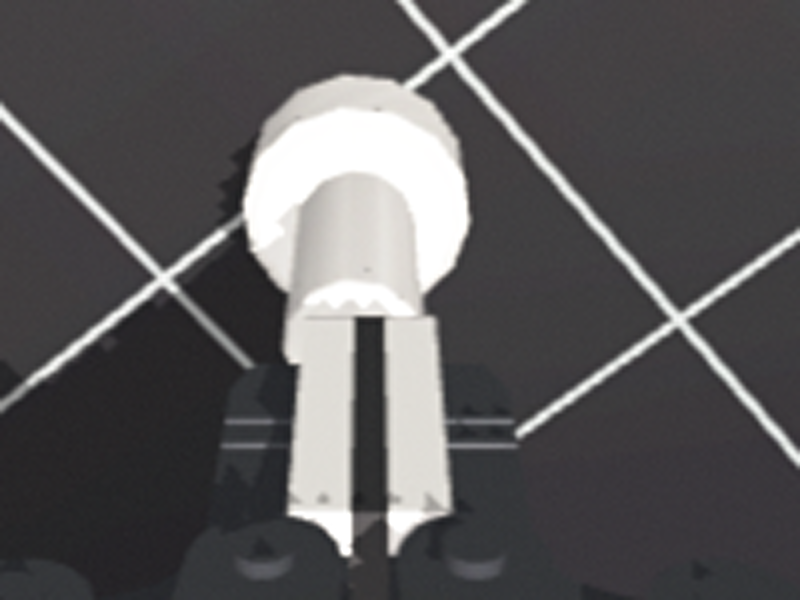

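Run:
```python
from h import *
s=monitor.observe();t=s["position"];R=s["tcp_rot"]
f=vision.grab_frame("side")
for y in(-11,0,11):print(y,proj(f,[t+R@[0,y,0],t+R@[0,y,-19],t+R@[0,y,-40]]).round(1).tolist())
print(proj(f,[[559.4,303.5,55],[559.4,303.5,21],[559.4,303.5,3]]).round(1))
im=f["img"];cv2.imwrite("pics/side3c.png",cv2.resize(im[150:220,180:260],None,fx=8,fy=8,interpolation=2)[:,:,::-1])
```

```text
-11 [[210.6, 197.9], [209.5, 190.0], [208.3, 181.1]]
0 [[215.8, 198.0], [214.7, 190.0], [213.5, 181.1]]
11 [[220.9, 198.0], [219.9, 190.1], [218.8, 181.1]]
[[214.4 187.5]
 [216.3 201.7]
 [217.3 209. ]]
```

View pics/side3c.png

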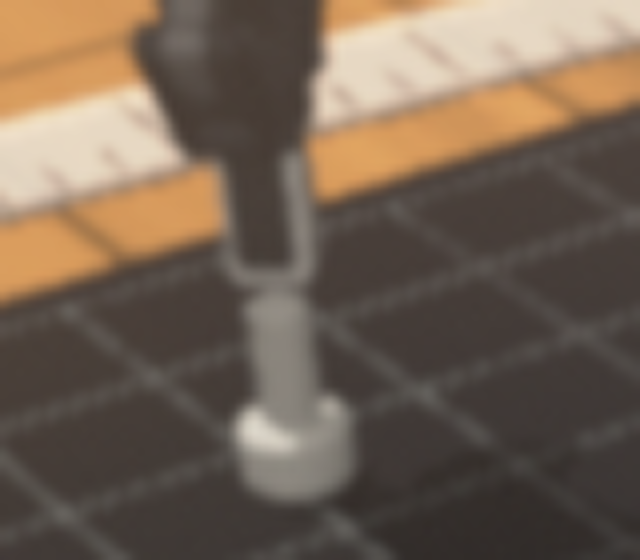

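Run:
```python
from h import *
s=monitor.observe();t=s["position"];R=s["tcp_rot"]
f=vision.grab_frame("side");w=vision.grab_frame("wrist")
for a,b in (((208.75,184.6),(295.7,299)),((208.75,184.6),(311,299))):
    p=tri(f,a,w,b);print(p,(R.T@(p-t)),proj(f,[p]),proj(w,[p]))
# stem top, foot now
p=tri(f,(180+280/8,150+305/8),w,(220+362/4,220+300/4));print("stemtop",p)
print(s["qpos"],s["wrist_force"],s["time_s"])
```

```text
[548.41907568 304.75193183  65.11930506] [ -6.42532129  -9.03790308 -35.27715957] [[208.87103978 184.5198752 ]] [[295.3940344  298.33299279]]
[551.85507876 309.33174474  63.07338486] [ -0.70773535  -9.33909353 -33.23141076] [[209.40516387 184.14935311]] [[309.29552618 295.372949  ]]
stemtop [559.04403867 305.18442885  51.57068031]
[ 4.39557542e-01  4.71138066e-01  1.24556619e+00  6.94653743e-05
  1.42495872e+00 -4.34925282e-01] [-0.40693357 -0.19595181  0.35231914] 2.9333
```

Both cameras agree that the fingertips are about 33 mm behind the stated TCP, at z≈63 and above the stem, while the weight itself is unmoved. I'll open the fingers and descend in small steps, watching force and images.

```bash
python3 -m crank '[{"rotation":[0,0,0],"delta_pos":[0,0,0],"gripper":0.6},{"rotation":[0,0,0],"delta_pos":[0,0,0],"gripper":0.6},{"rotation":[0,0,0],"delta_pos":[0,0,0],"gripper":0.6},{"rotation":[0,0,0],"delta_pos":[0,0,0],"gripper":0.6},{"rotation":[0,0,0],"delta_pos":[0,0,0],"gripper":0.6}]'; python3 -m crank '[{"rotation":[0,0,0],"delta_pos":[0,0,-5],"gripper":0.6},{"rotation":[0,0,0],"delta_pos":[0,0,-5],"gripper":0.6},{"rotation":[0,0,0],"delta_pos":[0,0,-5],"gripper":0.6},{"rotation":[0,0,0],"delta_pos":[0,0,0],"gripper":0.6},{"rotation":[0,0,0],"delta_pos":[0,0,0],"gripper":0.6}]'
python3 - <<'E'
from h import *
f=vision.grab_frame("side")["img"];w=vision.grab_frame("wrist")["img"]
cv2.imwrite("pics/c4.png",np.hstack([cv2.resize(f[150:220,180:260],(400,350)),cv2.resize(w[200:375,210:410],(400,350))])[:,:,::-1])
E
```

```text
time_s: 3.45
position: [559.5, 303.9, 29.9]
tcp_rot: [[0.641, 0.767, 0.0], [0.767, -0.641, 0.0], [0.0, -0.0, -1.0]]
wrist_force: [-0.2, 0.6, -0.7]
width: 0.597
time_s: 3.87
position: [559.1, 303.7, 14.1]
tcp_rot: [[0.641, 0.767, -0.001], [0.767, -0.641, -0.001], [-0.001, -0.001, -1.0]]
wrist_force: [0.4, 0.1, -0.1]
width: 0.601
```

View pics/c4.png

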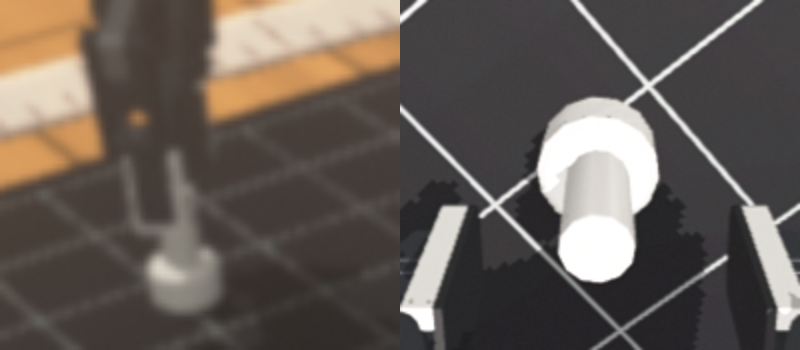

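```bash
python3 -m crank '[{"rotation":[0,0,0],"delta_pos":[0,0,-5],"gripper":0.6},{"rotation":[0,0,0],"delta_pos":[0,0,-5],"gripper":0.6},{"rotation":[0,0,0],"delta_pos":[0,0,-5],"gripper":0.6},{"rotation":[0,0,0],"delta_pos":[0,0,0],"gripper":0.6},{"rotation":[0,0,0],"delta_pos":[0,0,0],"gripper":0.6}]'; python3 -m crank '[{"rotation":[0,0,0],"delta_pos":[0,0,0],"gripper":0},{"rotation":[0,0,0],"delta_pos":[0,0,0],"gripper":0},{"rotation":[0,0,0],"delta_pos":[0,0,0],"gripper":0},{"rotation":[0,0,0],"delta_pos":[0,0,0],"gripper":0},{"rotation":[0,0,0],"delta_pos":[0,0,0],"gripper":0}]' 40
python3 - <<'E'
from h import *
f=vision.grab_frame("side")["img"];w=vision.grab_frame("wrist")["img"]
cv2.imwrite("pics/c5.png",np.hstack([cv2.resize(f[150:220,180:260],(400,350)),cv2.resize(w[200:375,210:410],(400,350))])[:,:,::-1])
print(monitor.observe()["width"])
E
```

```text
time_s: 4.38
position: [559.1, 303.7, -0.8]
tcp_rot: [[0.641, 0.767, -0.001], [0.767, -0.641, -0.0], [-0.001, -0.001, -1.0]]
wrist_force: [0.7, 1.2, 0.1]
width: 0.601
time_s: 4.8
position: [559.7, 304.0, 0.2]
tcp_rot: [[0.641, 0.767, 0.001], [0.767, -0.641, 0.0], [0.001, 0.0, -1.0]]
wrist_force: [-0.3, -0.9, 0.4]
width: 0.171
0.17078781648982705
```

View pics/c5.png

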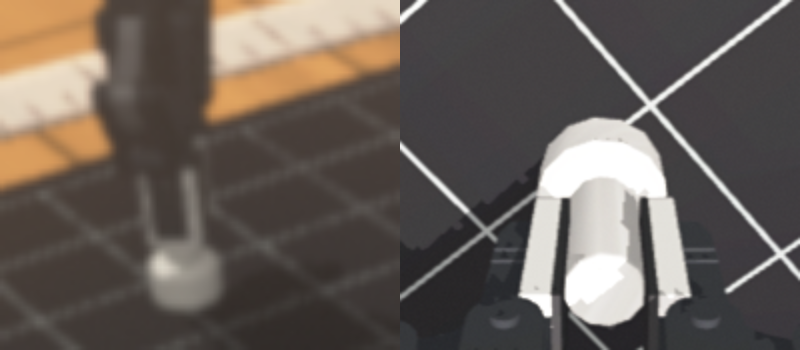

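Gripped: width 0.17 with the stem between the pads in the wrist view. Lifting.

```bash
python3 -m crank '[{"rotation":[0,0,0],"delta_pos":[0,0,8],"gripper":0},{"rotation":[0,0,0],"delta_pos":[0,0,20],"gripper":0},{"rotation":[0,0,0],"delta_pos":[0,0,30],"gripper":0},{"rotation":[0,0,0],"delta_pos":[0,0,30],"gripper":0},{"rotation":[0,0,0],"delta_pos":[0,0,14],"gripper":0}]' 60; python3 -m crank '[{"rotation":[0,0,0],"delta_pos":[-2,-15,0],"gripper":0},{"rotation":[0,0,0],"delta_pos":[-4,-25,0],"gripper":0},{"rotation":[0,0,0],"delta_pos":[-5,-35,0],"gripper":0},{"rotation":[0,0,0],"delta_pos":[-5,-35,0],"gripper":0},{"rotation":[0,0,0],"delta_pos":[-5,-35,0],"gripper":0}]'; python3 -m crank '[{"rotation":[0,0,0],"delta_pos":[-5,-35,0],"gripper":0},{"rotation":[0,0,0],"delta_pos":[-5,-35,0],"gripper":0},{"rotation":[0,0,0],"delta_pos":[-5,-35,0],"gripper":0},{"rotation":[0,0,0],"delta_pos":[-5,-30,0],"gripper":0},{"rotation":[0,0,0],"delta_pos":[-5,-20,0],"gripper":0}]';python3 -m crank '[{"rotation":[0,0,0],"delta_pos":[-4,-15,0],"gripper":0},{"rotation":[0,0,0],"delta_pos":[-2.7,-4.7,0],"gripper":0},{"rotation":[0,0,0],"delta_pos":[0,0,-20],"gripper":0},{"rotation":[0,0,0],"delta_pos":[0,0,0],"gripper":0},{"rotation":[0,0,0],"delta_pos":[0,0,0],"gripper":0}]'
python3 - <<'E'
from h import *
s=monitor.observe();print(s["position"],s["tcp_rot"],s["width"])
for n in("side","wrist","top"):
    f=vision.grab_frame(n);cv2.imwrite(f"pics/{n}6.png",f["img"][:,:,::-1])
E
```

```text
time_s: 5.32
position: [560.8, 304.5, 107.0]
tcp_rot: [[0.641, 0.767, 0.005], [0.767, -0.641, 0.002], [0.005, 0.002, -1.0]]
wrist_force: [0.9, 1.4, -1.1]
width: 0.164
time_s: 5.73
position: [537.8, 157.6, 102.1]
tcp_rot: [[0.641, 0.768, -0.0], [0.768, -0.641, -0.0], [-0.0, -0.0, -1.0]]
wrist_force: [-0.3, -1.2, -1.9]
width: 0.164
time_s: 6.15
position: [512.9, 1.3, 102.3]
tcp_rot: [[0.643, 0.766, 0.0], [0.766, -0.643, -0.001], [-0.0, 0.0, -1.0]]
wrist_force: [0.4, 0.6, -1.0]
width: 0.16
time_s: 6.57
position: [506.0, -15.2, 81.2]
tcp_rot: [[0.641, 0.768, -0.003], [0.768, -0.641, 0.001], [-0.001, -0.002, -1.0]]
wrist_force: [-0.0, 0.1, -1.8]
width: 0.158
[505.97075715 -15.15648021  81.22299429] [[ 6.40999567e-01  7.67536858e-01 -2.59359191e-03]
 [ 7.67540265e-01 -6.41000479e-01  5.72123133e-04]
 [-1.22336806e-03 -2.35741690e-03 -9.99996473e-01]] 0.15813654616673836
```

View pics/wrist6.png

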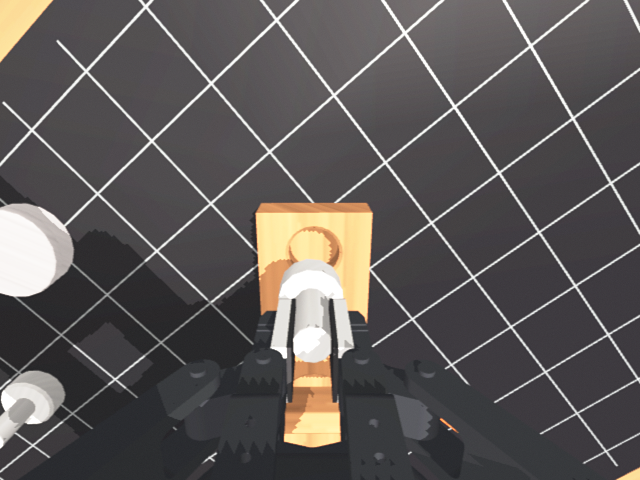

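View pics/side6.png

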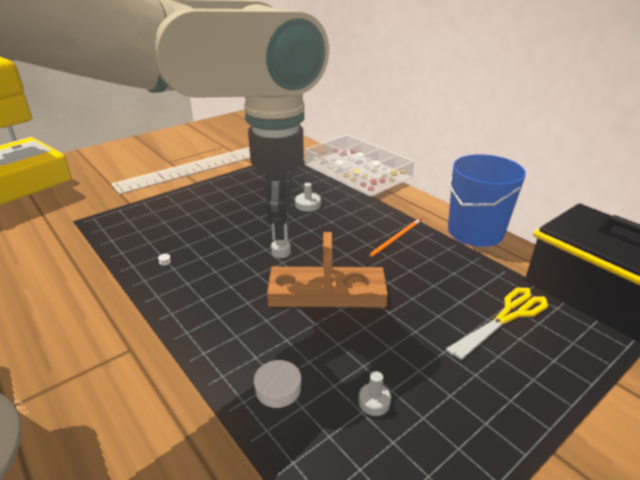

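Run:
```python
from h import *
f=vision.grab_frame("wrist")
print("expected foot edges",proj(f,[[506,-15.2,z] for z in (84,102,136)]).round(1).tolist())
# well mouth edges prediction at expected pos
C=np.array([564.2,-59.3]);a=np.radians(140.1);x=np.array([np.cos(a),np.sin(a)]);y=np.array([-x[1],x[0]])
for n,p in (("ws",C+68*x),("c1",C+95*x+36*y),("c2",C+95*x-36*y)): print(n,p,proj(f,[np.r_[p,29]]).round(1))
cv2.imwrite("pics/w7.png",cv2.resize(f["img"][190:380,220:420],None,fx=3,fy=3,interpolation=2)[:,:,::-1])
g=vision.grab_frame("side")
print(proj(g,[[506,-15.2,z] for z in (84,102,136)]).round(1).tolist())
cv2.imwrite("pics/s7.png",cv2.resize(g["img"][210:320,250:400],None,fx=5,fy=5,interpolation=2)[:,:,::-1])
```

```text
expected foot edges [[309.6, 280.6], [309.4, 297.4], [308.9, 340.2]]
ws [512.03276968 -15.68142505] [[315.6 250.8]]
c1 [468.22712384 -25.98023047] [[257.7 210. ]]
c2 [514.41149731  29.25566046] [[373.8 210.2]]
[[280.9, 253.0], [280.4, 243.6], [279.5, 225.1]]
```

View pics/w7.png

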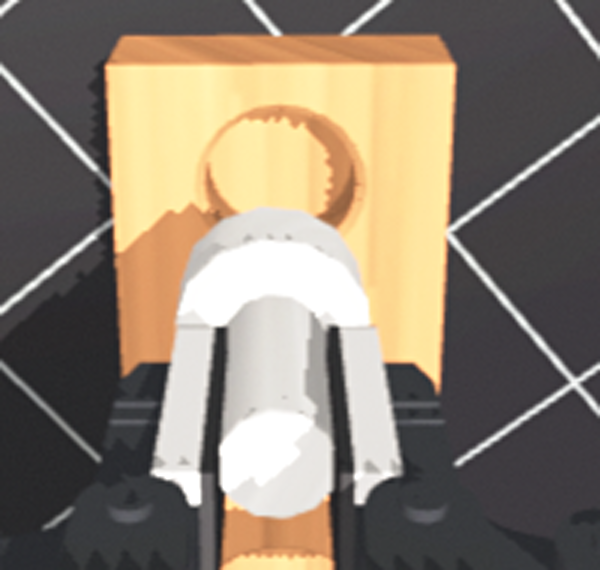

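View pics/s7.png

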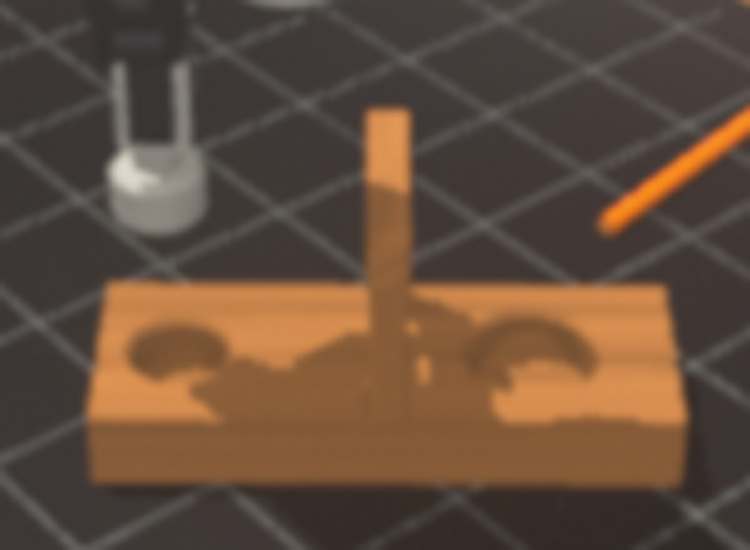

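```bash
python3 -m crank '[{"rotation":[0,0,0],"delta_pos":[4,-0.5,-10],"gripper":0},{"rotation":[0,0,0],"delta_pos":[0,0,-15],"gripper":0},{"rotation":[0,0,0],"delta_pos":[0,0,0],"gripper":0},{"rotation":[0,0,0],"delta_pos":[0,0,0],"gripper":0},{"rotation":[0,0,0],"delta_pos":[0,0,0],"gripper":0}]';python3 -m crank '[{"rotation":[0,0,0],"delta_pos":[0,0,0],"gripper":0},{"rotation":[0,0,0],"delta_pos":[0,0,0],"gripper":0}]'
python3 - <<'E'
from h import *
s=monitor.observe();t=s["position"];R=s["tcp_rot"];print(t)
f=vision.grab_frame("wrist")
print("stem/foot line",proj(f,[t+R@[0,0,-z] for z in (3,21,55)]).round(1).tolist())
C=np.array([564.2,-59.3]);a=np.radians(140.1);x=np.array([np.cos(a),np.sin(a)]);y=np.array([-x[1],x[0]])
for n,p in (("ws",C+68*x),("c1",C+95*x+36*y),("c2",C+95*x-36*y)): print(n,p,proj(f,[np.r_[p,29]]).round(1))
cv2.imwrite("pics/w8.png",cv2.resize(f["img"][190:380,220:420],None,fx=3,fy=3,interpolation=2)[:,:,::-1])
g=vision.grab_frame("side")
print(proj(g,[t+R@[0,0,-z] for z in (3,21)]).round(1).tolist(),proj(g,[np.r_[C+68*x,29]]))
cv2.imwrite("pics/s8.png",cv2.resize(g["img"][230:310,250:350],None,fx=7,fy=7,interpolation=2)[:,:,::-1])
E
```

```text
time_s: 7.23
position: [511.1, -16.3, 57.2]
tcp_rot: [[0.641, 0.767, 0.0], [0.767, -0.641, 0.0], [0.0, 0.0, -1.0]]
wrist_force: [0.6, -0.5, -1.6]
width: 0.163
time_s: 7.4
position: [511.3, -16.4, 57.7]
tcp_rot: [[0.641, 0.767, 0.001], [0.767, -0.641, -0.0], [0.001, 0.001, -1.0]]
wrist_force: [0.2, 1.6, -2.1]
width: 0.162
[511.30742659 -16.36160399  57.71243266]
stem/foot line [[311.2, 284.1], [311.1, 301.4], [310.8, 345.4]]
ws [512.03276968 -15.68142505] [[313.  260.2]]
c1 [468.22712384 -25.98023047] [[248.2 215.1]]
c2 [514.41149731  29.25566046] [[377.9 215.1]]
[[284.7, 263.9], [284.2, 254.8]] [[285.51936816 279.06711538]]
```

View pics/w8.png

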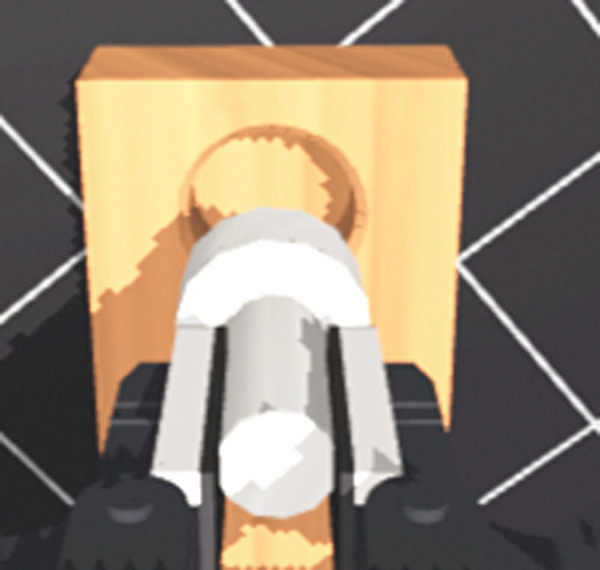

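View pics/s8.png

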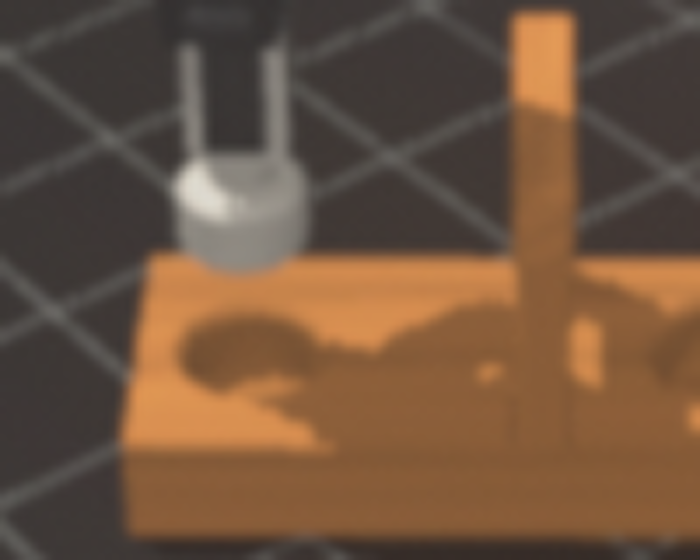

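Wrist view: well centre u≈311.2 and foot u≈311.3, so they are aligned across the jaws. Side and wrist both suggest shifting about 1 mm along tool +y. Then I descend gently.

```bash
python3 -m crank '[{"rotation":[0,0,0],"delta_pos":[0.7,-0.6,-12],"gripper":0},{"rotation":[0,0,0],"delta_pos":[0,0,-12],"gripper":0},{"rotation":[0,0,0],"delta_pos":[0,0,-3],"gripper":0},{"rotation":[0,0,0],"delta_pos":[0,0,-3],"gripper":0},{"rotation":[0,0,0],"delta_pos":[0,0,-2],"gripper":0}]'; python3 -m crank '[{"rotation":[0,0,0],"delta_pos":[0,0,-2],"gripper":0},{"rotation":[0,0,0],"delta_pos":[0,0,-2],"gripper":0},{"rotation":[0,0,0],"delta_pos":[0,0,0],"gripper":0},{"rotation":[0,0,0],"delta_pos":[0,0,0],"gripper":0}]'
```

```text
time_s: 7.92
position: [511.1, -16.9, 24.0]
tcp_rot: [[0.641, 0.767, -0.001], [0.767, -0.641, 0.0], [-0.001, -0.001, -1.0]]
wrist_force: [0.0, 0.6, -2.2]
width: 0.163
time_s: 8.25
position: [511.6, -16.9, 21.0]
tcp_rot: [[0.641, 0.767, 0.0], [0.767, -0.641, 0.0], [0.0, 0.0, -1.0]]
wrist_force: [-0.4, 0.0, -1.0]
width: 0.159
```

```bash
python3 -m crank '[{"rotation":[0,0,0],"delta_pos":[0,0,-3],"gripper":0},{"rotation":[0,0,0],"delta_pos":[0,0,-3],"gripper":0},{"rotation":[0,0,0],"delta_pos":[0,0,-2],"gripper":0},{"rotation":[0,0,0],"delta_pos":[0,0,-2],"gripper":0},{"rotation":[0,0,0],"delta_pos":[0,0,0],"gripper":0}]'; python3 -m crank '[{"rotation":[0,0,0],"delta_pos":[0,0,-1],"gripper":0},{"rotation":[0,0,0],"delta_pos":[0,0,0],"gripper":0}]'
python3 - <<'E'
from h import *
s=monitor.observe();print(s["position"])
f=vision.grab_frame("side")["img"];w=vision.grab_frame("wrist")["img"]
cv2.imwrite("pics/c9.png",np.hstack([cv2.resize(f[230:310,250:350],(400,320)),cv2.resize(w[190:350,210:410],(400,320))])[:,:,::-1])
E
```

```text
time_s: 8.67
position: [511.1, -16.9, 10.3]
tcp_rot: [[0.641, 0.767, -0.001], [0.767, -0.641, 0.0], [-0.0, -0.001, -1.0]]
wrist_force: [-1.0, 0.4, -1.5]
width: 0.163
time_s: 8.83
position: [511.5, -16.9, 9.8]
tcp_rot: [[0.641, 0.767, -0.0], [0.767, -0.641, 0.0], [-0.0, -0.0, -1.0]]
wrist_force: [-0.3, 0.6, -2.2]
width: 0.16
[511.46618199 -16.86767272   9.80354113]
```

View pics/c9.png

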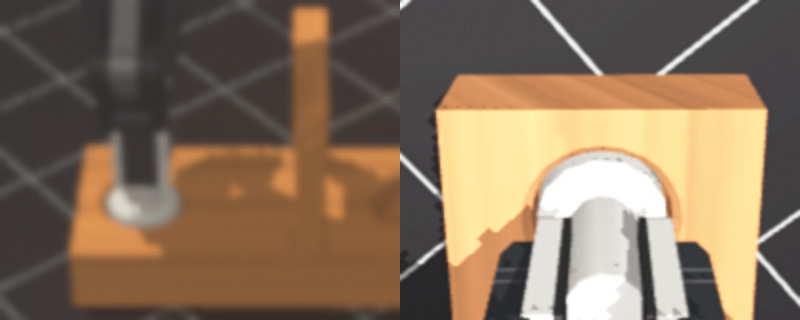

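The foot is inside the small well. Lower another 1.5 mm, release and rise.

```bash
python3 -m crank '[{"rotation":[0,0,0],"delta_pos":[0,0,-1],"gripper":0},{"rotation":[0,0,0],"delta_pos":[0,0,-0.5],"gripper":0},{"rotation":[0,0,0],"delta_pos":[0,0,0],"gripper":0}]'; python3 -m crank '[{"rotation":[0,0,0],"delta_pos":[0,0,0],"gripper":0.6},{"rotation":[0,0,0],"delta_pos":[0,0,0],"gripper":0.6},{"rotation":[0,0,0],"delta_pos":[0,0,0],"gripper":0.6},{"rotation":[0,0,0],"delta_pos":[0,0,0],"gripper":0.6},{"rotation":[0,0,0],"delta_pos":[0,0,5],"gripper":0.6}]'; python3 -m crank '[{"rotation":[0,0,0],"delta_pos":[0,0,15],"gripper":0.6},{"rotation":[0,0,0],"delta_pos":[0,0,30],"gripper":0.6},{"rotation":[0,0,0],"delta_pos":[0,0,35],"gripper":0.6},{"rotation":[0,0,0],"delta_pos":[0,0,35],"gripper":0.6},{"rotation":[0,0,0],"delta_pos":[0,0,20],"gripper":0.6}]'
```

```text
time_s: 9.18
position: [511.5, -16.9, 8.4]
tcp_rot: [[0.641, 0.767, 0.0], [0.767, -0.641, 0.0], [0.0, 0.0, -1.0]]
wrist_force: [-0.4, -0.2, -1.4]
width: 0.159
time_s: 9.6
position: [510.9, -16.8, 12.8]
tcp_rot: [[0.641, 0.767, -0.002], [0.767, -0.641, 0.0], [-0.001, -0.001, -1.0]]
wrist_force: [-0.3, 0.7, 0.1]
width: 0.6
time_s: 10.02
position: [512.8, -17.0, 153.4]
tcp_rot: [[0.641, 0.767, 0.006], [0.767, -0.641, -0.001], [0.003, 0.005, -1.0]]
wrist_force: [1.0, -0.7, 0.4]
width: 0.602
```

Run:
```python
from h import *
f=vision.grab_frame("side")["img"];w=vision.grab_frame("wrist")["img"]
cv2.imwrite("pics/c10.png",np.hstack([cv2.resize(f[225:315,255:395],(400,257)),cv2.resize(w,(400,257))])[:,:,::-1])
```

```text
(no output)
```

View pics/c10.png

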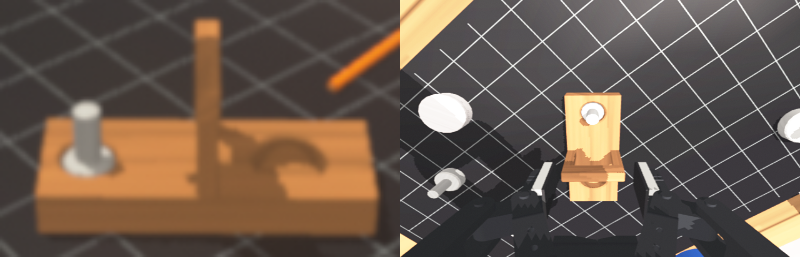

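Small weight seated upright in its well. On to the large weight.

```bash
python3 -m crank '[{"rotation":[0,0,0],"delta_pos":[-4,-25,0],"gripper":0.6},{"rotation":[0,0,0],"delta_pos":[-6,-38,0],"gripper":0.6},{"rotation":[0,0,0],"delta_pos":[-6,-38,0],"gripper":0.6},{"rotation":[0,0,0],"delta_pos":[-6,-38,0],"gripper":0.6},{"rotation":[0,0,0],"delta_pos":[-6,-38,0],"gripper":0.6}]'; python3 -m crank '[{"rotation":[0,0,0],"delta_pos":[-6,-38,0],"gripper":0.6},{"rotation":[0,0,0],"delta_pos":[-5,-25,0],"gripper":0.6},{"rotation":[0,0,0],"delta_pos":[-3.8,-11.2,0],"gripper":0.6},{"rotation":[0,0,0],"delta_pos":[0,0,0],"gripper":0.6},{"rotation":[0,0,0],"delta_pos":[0,0,0],"gripper":0.6}]'
python3 - <<'E'
from h import *
s=monitor.observe();t=s["position"];R=s["tcp_rot"];print(t)
f=vision.grab_frame("wrist");cv2.imwrite("pics/w11.png",f["img"][:,:,::-1])
print(proj(f,[[468.6,-268.2,55],[468.6,-268.2,21],[t[0],t[1],55]]).round(1).tolist())
E
```

```text
time_s: 10.53
position: [482.5, -195.3, 147.5]
tcp_rot: [[0.641, 0.768, -0.001], [0.768, -0.641, 0.001], [-0.0, -0.001, -1.0]]
wrist_force: [0.3, -0.8, 0.2]
width: 0.596
time_s: 10.95
position: [468.5, -267.5, 147.7]
tcp_rot: [[0.642, 0.767, -0.001], [0.767, -0.642, 0.001], [0.0, -0.001, -1.0]]
wrist_force: [0.3, -1.0, -0.8]
width: 0.6
[ 468.4805768  -267.54897266  147.73703657]
[[310.9, 227.9], [311.0, 215.6], [311.5, 227.2]]
```

View pics/w11.png

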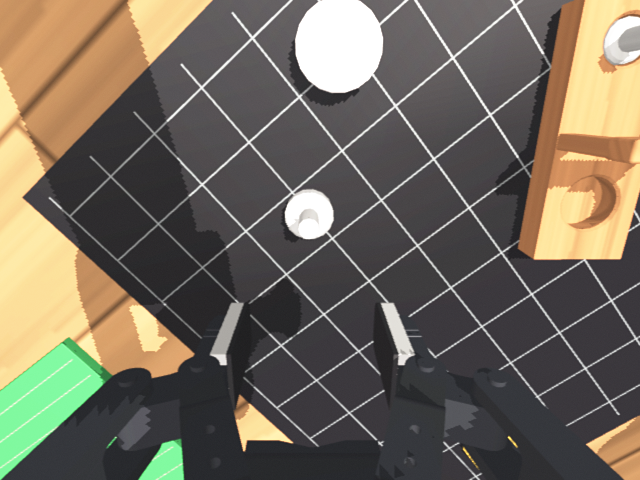

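Stem top at (308.5,228) against 311 predicted, so I shift about 1.2 mm in tool −x and descend.

```bash
python3 -m crank '[{"rotation":[0,0,0],"delta_pos":[-0.8,-0.9,-25],"gripper":0.6},{"rotation":[0,0,0],"delta_pos":[0,0,-35],"gripper":0.6},{"rotation":[0,0,0],"delta_pos":[0,0,-30],"gripper":0.6},{"rotation":[0,0,0],"delta_pos":[0,0,-20],"gripper":0.6},{"rotation":[0,0,0],"delta_pos":[0,0,-15],"gripper":0.6}]'; python3 -m crank '[{"rotation":[0,0,0],"delta_pos":[0,0,-10],"gripper":0.6},{"rotation":[0,0,0],"delta_pos":[0,0,-7],"gripper":0.6},{"rotation":[0,0,0],"delta_pos":[0,0,-5],"gripper":0.6},{"rotation":[0,0,0],"delta_pos":[0,0,0],"gripper":0.6},{"rotation":[0,0,0],"delta_pos":[0,0,0],"gripper":0.6}]'; python3 -m crank '[{"rotation":[0,0,0],"delta_pos":[0,0,0],"gripper":0},{"rotation":[0,0,0],"delta_pos":[0,0,0],"gripper":0},{"rotation":[0,0,0],"delta_pos":[0,0,0],"gripper":0},{"rotation":[0,0,0],"delta_pos":[0,0,0],"gripper":0},{"rotation":[0,0,0],"delta_pos":[0,0,0],"gripper":0}]' 60
python3 - <<'E'
from h import *
f=vision.grab_frame("side")["img"];w=vision.grab_frame("wrist")["img"]
cv2.imwrite("pics/c12.png",np.hstack([cv2.resize(f[350:430,325:425],(400,320)),cv2.resize(w[200:375,210:410],(400,350))[:320]])[:,:,::-1])
E
```

```text
time_s: 11.42
position: [467.3, -266.3, 20.7]
tcp_rot: [[0.64, 0.769, -0.003], [0.769, -0.639, 0.002], [0.0, -0.004, -1.0]]
wrist_force: [0.3, -0.8, -0.1]
width: 0.599
time_s: 11.83
position: [468.4, -269.0, 2.2]
tcp_rot: [[0.641, 0.767, 0.001], [0.767, -0.641, -0.001], [0.0, 0.001, -1.0]]
wrist_force: [0.5, -0.6, -0.2]
width: 0.598
time_s: 12.25
position: [468.3, -269.4, 2.2]
tcp_rot: [[0.642, 0.767, 0.001], [0.767, -0.642, -0.001], [0.0, 0.001, -1.0]]
wrist_force: [-0.4, 0.9, 3.9]
width: 0.161
```

View pics/c12.png

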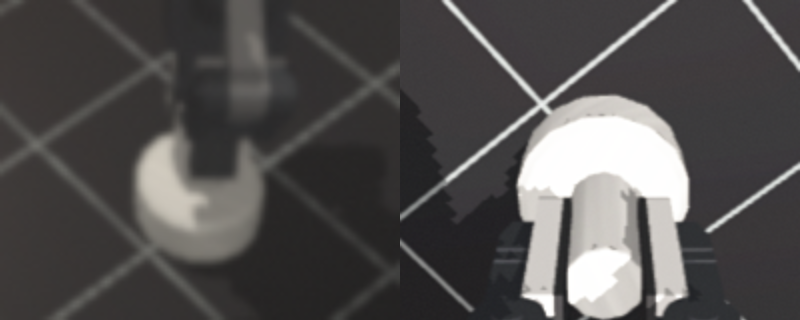

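Gripped. Lift and carry to the large well, stopping high for a check.

```bash
python3 -m crank '[{"rotation":[0,0,0],"delta_pos":[0,0,8],"gripper":0},{"rotation":[0,0,0],"delta_pos":[0,0,20],"gripper":0},{"rotation":[0,0,0],"delta_pos":[0,0,30],"gripper":0},{"rotation":[0,0,0],"delta_pos":[0,0,35],"gripper":0},{"rotation":[0,0,0],"delta_pos":[0,0,20],"gripper":0}]' 70; python3 -m crank '[{"rotation":[0,0,0],"delta_pos":[9,12,0],"gripper":0},{"rotation":[0,0,0],"delta_pos":[19,25,0],"gripper":0},{"rotation":[0,0,0],"delta_pos":[24,33,0],"gripper":0},{"rotation":[0,0,0],"delta_pos":[24,33,0],"gripper":0},{"rotation":[0,0,0],"delta_pos":[24,33,0],"gripper":0}]'; python3 -m crank '[{"rotation":[0,0,0],"delta_pos":[18,24,0],"gripper":0},{"rotation":[0,0,0],"delta_pos":[10,12,0],"gripper":0},{"rotation":[0,0,0],"delta_pos":[4,6,-15],"gripper":0},{"rotation":[0,0,0],"delta_pos":[0,0,-25],"gripper":0},{"rotation":[0,0,0],"delta_pos":[0,0,-15],"gripper":0}]'; python3 -m crank '[{"rotation":[0,0,0],"delta_pos":[0,0,0],"gripper":0},{"rotation":[0,0,0],"delta_pos":[0,0,0],"gripper":0},{"rotation":[0,0,0],"delta_pos":[0,0,0],"gripper":0}]'
cat > m.py <<'E'
from h import *
import sys
k=sys.argv[1]
s=monitor.observe();t=s["position"];R=s["tcp_rot"];print(t)
f=vision.grab_frame("wrist")
print("stem/foot line",proj(f,[t+R@[0,0,-z] for z in (1,19,53)]).round(1).tolist())
C=np.array([564.2,-59.3]);a=np.radians(140.1);x=np.array([np.cos(a),np.sin(a)]);y=np.array([-x[1],x[0]])
for n,p in (("wl",C-48*x),("c1",C-95*x+36*y),("c2",C-95*x-36*y)): print(n,p,proj(f,[np.r_[p,29]]).round(1))
cv2.imwrite(f"pics/w{k}.png",cv2.resize(f["img"][190:390,200:440],None,fx=3,fy=3,interpolation=2)[:,:,::-1])
g=vision.grab_frame("side")
print(proj(g,[t+R@[0,0,-z] for z in (1,19)]).round(1).tolist(),"drop",proj(g,[[t[0],t[1],29]]),"well",proj(g,[np.r_[C-48*x,29]]))
cv2.imwrite(f"pics/s{k}.png",cv2.resize(g["img"][230:310,300:400],None,fx=7,fy=7,interpolation=2)[:,:,::-1])
E
python3 m.py 13
```

```text
time_s: 12.77
position: [468.5, -269.2, 118.0]
tcp_rot: [[0.641, 0.767, 0.003], [0.767, -0.641, -0.001], [0.001, 0.003, -1.0]]
wrist_force: [0.5, -0.3, -1.1]
width: 0.158
time_s: 13.18
position: [568.2, -131.3, 114.2]
tcp_rot: [[0.642, 0.767, -0.001], [0.767, -0.642, 0.001], [-0.0, -0.001, -1.0]]
wrist_force: [0.6, -0.3, -2.7]
width: 0.157
time_s: 13.6
position: [599.0, -89.8, 56.8]
tcp_rot: [[0.64, 0.768, -0.003], [0.768, -0.64, 0.001], [-0.001, -0.003, -1.0]]
wrist_force: [-1.1, 0.1, -3.1]
width: 0.156
time_s: 13.85
position: [600.4, -91.2, 60.7]
tcp_rot: [[0.641, 0.767, 0.001], [0.767, -0.641, -0.0], [0.001, 0.001, -1.0]]
wrist_force: [0.5, -0.3, -2.2]
width: 0.152
[600.41554748 -91.17226608  60.74467612]
stem/foot line [[311.2, 282.3], [311.1, 299.2], [310.9, 342.2]]
wl [601.02392729 -90.08958232] [[313.4 257.6]]
c1 [ 613.98850269 -147.85566046] [[255.8 327.4]]
c2 [660.17287616 -92.61976953] [[370.8 327.4]]
[[356.9, 264.1], [357.3, 255.0]] drop [[356.00093618 280.13480378]] well [[355.82418612 279.67248465]]
```

View pics/w13.png

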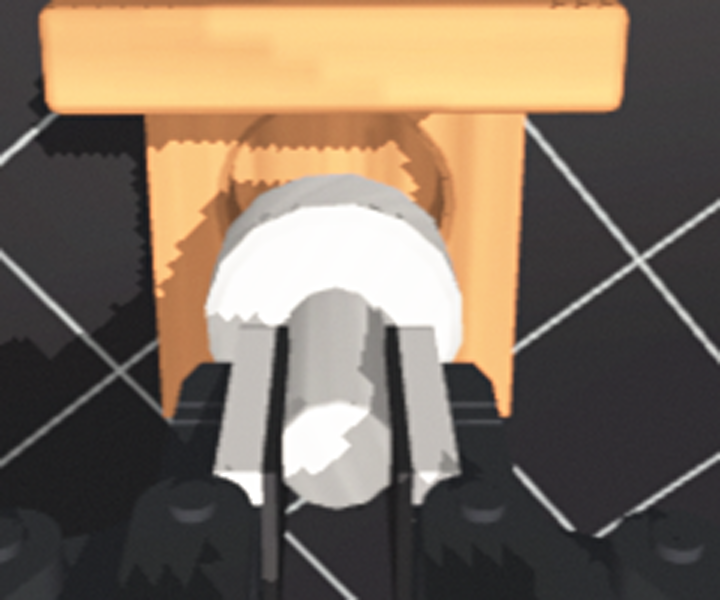

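View pics/s13.png

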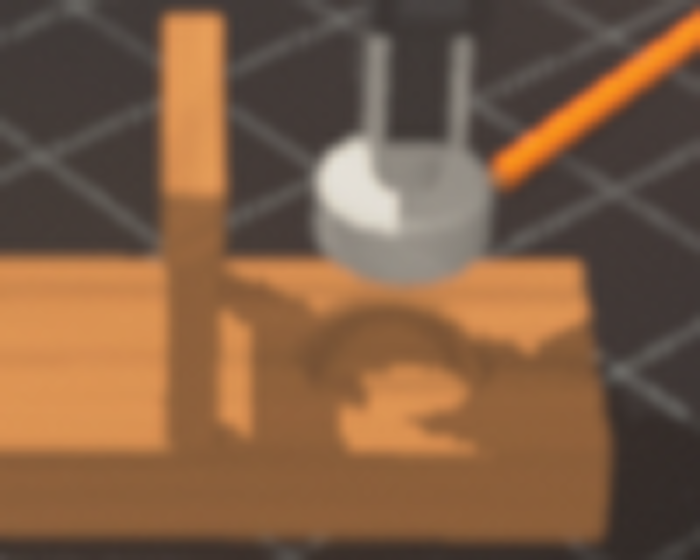

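Aligned within about 0.6 mm in both views. Nudge 0.3 mm and lower.

```bash
python3 -m crank '[{"rotation":[0,0,0],"delta_pos":[0.3,0.3,-12],"gripper":0},{"rotation":[0,0,0],"delta_pos":[0,0,-12],"gripper":0},{"rotation":[0,0,0],"delta_pos":[0,0,-5],"gripper":0},{"rotation":[0,0,0],"delta_pos":[0,0,-3],"gripper":0},{"rotation":[0,0,0],"delta_pos":[0,0,-2],"gripper":0}]'; python3 -m crank '[{"rotation":[0,0,0],"delta_pos":[0,0,-2],"gripper":0},{"rotation":[0,0,0],"delta_pos":[0,0,-2],"gripper":0},{"rotation":[0,0,0],"delta_pos":[0,0,0],"gripper":0},{"rotation":[0,0,0],"delta_pos":[0,0,0],"gripper":0}]'
```

```text
time_s: 14.37
position: [599.7, -90.6, 24.3]
tcp_rot: [[0.641, 0.767, -0.002], [0.767, -0.641, 0.0], [-0.001, -0.001, -1.0]]
wrist_force: [0.3, 0.5, -1.9]
width: 0.155
time_s: 14.7
position: [600.3, -90.7, 21.6]
tcp_rot: [[0.641, 0.767, 0.0], [0.767, -0.641, 0.0], [0.0, 0.0, -1.0]]
wrist_force: [-0.0, -0.5, -2.0]
width: 0.158
```

```bash
python3 -m crank '[{"rotation":[0,0,0],"delta_pos":[0,0,-3],"gripper":0},{"rotation":[0,0,0],"delta_pos":[0,0,-3],"gripper":0},{"rotation":[0,0,0],"delta_pos":[0,0,-2],"gripper":0},{"rotation":[0,0,0],"delta_pos":[0,0,-2],"gripper":0},{"rotation":[0,0,0],"delta_pos":[0,0,0],"gripper":0}]';python3 -m crank '[{"rotation":[0,0,0],"delta_pos":[0,0,-1],"gripper":0},{"rotation":[0,0,0],"delta_pos":[0,0,0],"gripper":0}]'; python3 m.py 14
```

```text
time_s: 15.12
position: [599.8, -90.6, 10.7]
tcp_rot: [[0.641, 0.767, -0.001], [0.767, -0.641, 0.0], [-0.0, -0.001, -1.0]]
wrist_force: [0.3, 0.6, -2.1]
width: 0.152
time_s: 15.28
position: [600.3, -90.7, 10.4]
tcp_rot: [[0.641, 0.767, 0.0], [0.767, -0.641, 0.0], [0.0, 0.0, -1.0]]
wrist_force: [-0.1, 0.7, -1.1]
width: 0.154
[600.25609974 -90.7134457   10.41293443]
stem/foot line [[311.2, 282.2], [311.1, 299.2], [310.9, 342.2]]
wl [601.02392729 -90.08958232] [[313.2 299.1]]
c1 [ 613.98850269 -147.85566046] [[241.3 382.8]]
c2 [660.17287616 -92.61976953] [[384.8 382.9]]
[[355.3, 288.4], [355.7, 279.8]] drop [[355.73971356 280.0382025 ]] well [[355.82418612 279.67248465]]
```

View pics/s14.png

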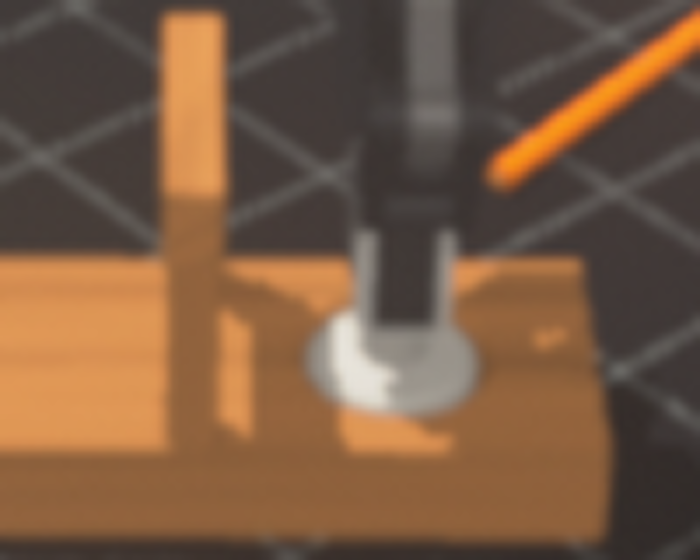

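Large weight is in its well. Release, rise, and turn −90° over the handle.

```bash
python3 -m crank '[{"rotation":[0,0,0],"delta_pos":[0,0,-0.5],"gripper":0},{"rotation":[0,0,0],"delta_pos":[0,0,0],"gripper":0.6},{"rotation":[0,0,0],"delta_pos":[0,0,0],"gripper":0.6},{"rotation":[0,0,0],"delta_pos":[0,0,0],"gripper":0.6},{"rotation":[0,0,0],"delta_pos":[0,0,0],"gripper":0.6}]'; python3 -m crank '[{"rotation":[0,0,0],"delta_pos":[0,0,5],"gripper":0.6},{"rotation":[0,0,0],"delta_pos":[0,0,25],"gripper":0.6},{"rotation":[0,0,0],"delta_pos":[0,0,35],"gripper":0.6},{"rotation":[0,0,0],"delta_pos":[0,0,35],"gripper":0.6},{"rotation":[0,0,0],"delta_pos":[0,0,30],"gripper":0.6}]'; python3 -m crank '[{"rotation":[0,0,-0.1122],"delta_pos":[-7,6,10],"gripper":0.6},{"rotation":[0,0,-0.1122],"delta_pos":[-7,6,0],"gripper":0.6},{"rotation":[0,0,-0.1122],"delta_pos":[-7,6,0],"gripper":0.6},{"rotation":[0,0,-0.1122],"delta_pos":[-7,6,0],"gripper":0.6},{"rotation":[0,0,-0.1122],"delta_pos":[-8.7,6.5,0],"gripper":0.6}]'; python3 -m crank '[{"rotation":[0,0,-0.1122],"delta_pos":[0,0,0],"gripper":0.6},{"rotation":[0,0,-0.1122],"delta_pos":[0,0,0],"gripper":0.6},{"rotation":[0,0,-0.1122],"delta_pos":[0,0,0],"gripper":0.6},{"rotation":[0,0,-0.1122],"delta_pos":[0,0,0],"gripper":0.6},{"rotation":[0,0,-0.1122],"delta_pos":[0,0,0],"gripper":0.6}]'; python3 -m crank '[{"rotation":[0,0,-0.1122],"delta_pos":[0,0,0],"gripper":0.6},{"rotation":[0,0,-0.1122],"delta_pos":[0,0,0],"gripper":0.6},{"rotation":[0,0,-0.1122],"delta_pos":[0,0,0],"gripper":0.6},{"rotation":[0,0,-0.1122],"delta_pos":[0,0,0],"gripper":0.6},{"rotation":[0,0,0],"delta_pos":[0,0,0],"gripper":0.6}]'; python3 -m crank '[{"rotation":[0,0,0],"delta_pos":[0,0,0],"gripper":0.6},{"rotation":[0,0,0],"delta_pos":[0,0,0],"gripper":0.6}]';python3 - <<'E'
from h import *
s=monitor.observe();t=s["position"];R=s["tcp_rot"];print(t,np.degrees(np.arctan2(R[1,0],R[0,0])),s["qpos"])
f=vision.grab_frame("wrist");g=vision.grab_frame("side")
cv2.imwrite("pics/w15.png",f["img"][:,:,::-1]);cv2.imwrite("pics/s15.png",g["img"][:,:,::-1])
print(proj(f,[t+R@[0,0,101-t[2]]*[1,1,-1]]),proj(f,[[t[0],t[1],101]]))
E
```

```text
time_s: 15.8
position: [600.4, -90.7, 10.2]
tcp_rot: [[0.641, 0.767, 0.001], [0.767, -0.641, -0.0], [0.0, 0.0, -1.0]]
wrist_force: [0.5, -0.0, -0.7]
width: 0.602
time_s: 16.22
position: [600.5, -90.7, 143.0]
tcp_rot: [[0.641, 0.767, 0.002], [0.767, -0.641, -0.0], [0.001, 0.002, -1.0]]
wrist_force: [1.2, -0.1, 0.3]
width: 0.598
time_s: 16.63
position: [563.3, -60.0, 150.5]
tcp_rot: [[0.953, 0.303, 0.001], [0.303, -0.953, -0.0], [0.001, 0.0, -1.0]]
wrist_force: [-0.2, 0.1, 0.0]
width: 0.6
time_s: 17.05
position: [563.5, -60.2, 150.5]
tcp_rot: [[0.968, -0.25, 0.001], [-0.25, -0.968, -0.0], [0.001, -0.0, -1.0]]
wrist_force: [-0.4, -0.9, 0.4]
width: 0.598
time_s: 17.47
position: [563.6, -60.2, 150.4]
tcp_rot: [[0.765, -0.644, 0.001], [-0.644, -0.765, -0.0], [0.001, -0.0, -1.0]]
wrist_force: [-0.7, -0.2, -0.4]
width: 0.602
time_s: 17.63
position: [563.5, -60.2, 150.2]
tcp_rot: [[0.769, -0.639, 0.0], [-0.639, -0.769, -0.0], [0.0, -0.0, -1.0]]
wrist_force: [0.6, 0.6, -0.1]
width: 0.599
[563.53356802 -60.20826884 150.16410597] -39.71136419635887 [-1.71557139e-01  1.87763397e-01  1.34875770e+00 -6.29997174e-05
  1.60472623e+00  5.21534749e-01]
[[310.44770325 249.42520805]] [[310.47352815 249.41660758]]
```

View pics/w15.png

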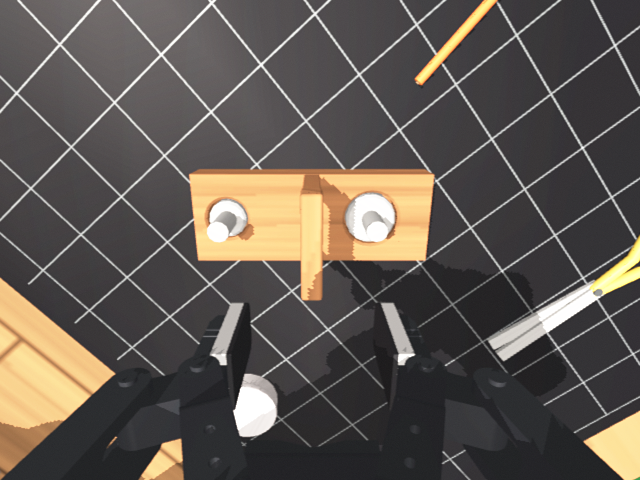

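View pics/s15.png

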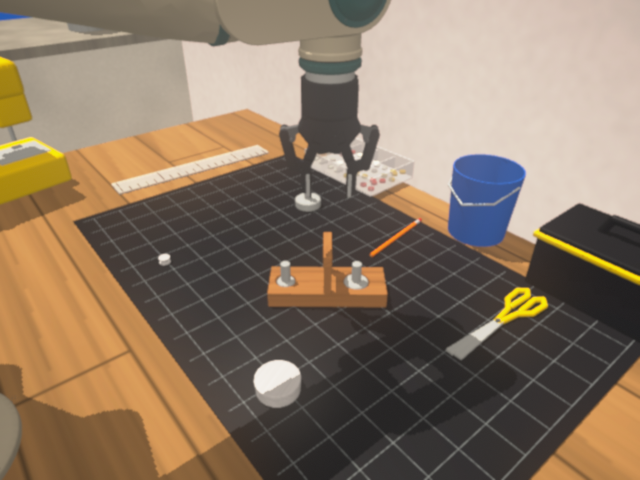

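Both weights are seated. The handle lies at u 301–322, centred under the tool (predicted 310) and parallel to the jaws. Descending onto it.

```bash
python3 -m crank '[{"rotation":[0,0,0],"delta_pos":[0.2,-0.2,-20],"gripper":0.6},{"rotation":[0,0,0],"delta_pos":[0,0,-25],"gripper":0.6},{"rotation":[0,0,0],"delta_pos":[0,0,-20],"gripper":0.6},{"rotation":[0,0,0],"delta_pos":[0,0,-10],"gripper":0.6},{"rotation":[0,0,0],"delta_pos":[0,0,-5],"gripper":0.6}]';python3 -m crank '[{"rotation":[0,0,0],"delta_pos":[0,0,-10],"gripper":0.6},{"rotation":[0,0,0],"delta_pos":[0,0,-10],"gripper":0.6},{"rotation":[0,0,0],"delta_pos":[0,0,-10],"gripper":0.6},{"rotation":[0,0,0],"delta_pos":[0,0,0],"gripper":0.6},{"rotation":[0,0,0],"delta_pos":[0,0,0],"gripper":0.6}]';python3 - <<'E'
from h import *
f=vision.grab_frame("wrist")["img"];g=vision.grab_frame("side")["img"]
cv2.imwrite("pics/c16.png",np.hstack([cv2.resize(g[195:315,250:400],(400,320)),cv2.resize(f,(400,320))])[:,:,::-1])
E
```

```text
time_s: 18.15
position: [562.8, -60.2, 68.1]
tcp_rot: [[0.768, -0.641, -0.003], [-0.641, -0.768, 0.0], [-0.003, 0.001, -1.0]]
wrist_force: [0.2, 0.2, -0.1]
width: 0.6
time_s: 18.57
position: [563.5, -60.4, 39.5]
tcp_rot: [[0.767, -0.641, -0.001], [-0.641, -0.767, 0.0], [-0.001, 0.0, -1.0]]
wrist_force: [1.1, 0.5, -0.4]
width: 0.598
```

View pics/c16.png

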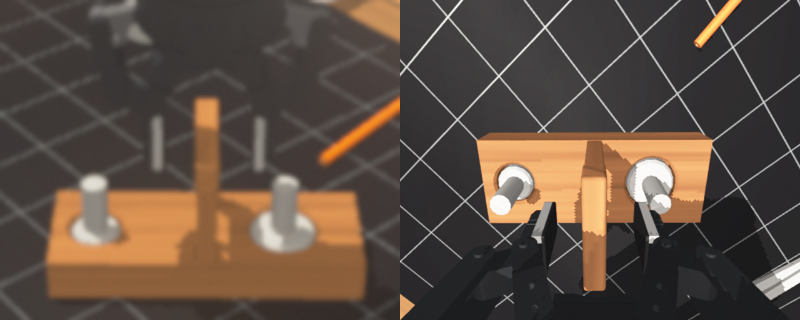

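Pads straddle the bar symmetrically. Closing.

```bash
python3 -m crank '[{"rotation":[0,0,0],"delta_pos":[0,0,0],"gripper":0},{"rotation":[0,0,0],"delta_pos":[0,0,0],"gripper":0},{"rotation":[0,0,0],"delta_pos":[0,0,0],"gripper":0},{"rotation":[0,0,0],"delta_pos":[0,0,0],"gripper":0},{"rotation":[0,0,0],"delta_pos":[0,0,0],"gripper":0}]' 90;python3 -m crank '[{"rotation":[0,0,0],"delta_pos":[0,0,0],"gripper":0},{"rotation":[0,0,0],"delta_pos":[0,0,2],"gripper":0},{"rotation":[0,0,0],"delta_pos":[0,0,3],"gripper":0},{"rotation":[0,0,0],"delta_pos":[0,0,5],"gripper":0},{"rotation":[0,0,0],"delta_pos":[0,0,5],"gripper":0}]' 90;python3 - <<'E'
from h import *
f=vision.grab_frame("wrist")["img"];g=vision.grab_frame("side")["img"];print(monitor.observe()["wrist_torque"])
cv2.imwrite("pics/c17.png",np.hstack([cv2.resize(g[195:315,250:400],(400,320)),cv2.resize(f,(400,320))])[:,:,::-1])
E
```

```text
time_s: 19.08
position: [563.9, -60.3, 40.7]
tcp_rot: [[0.767, -0.641, 0.001], [-0.641, -0.767, 0.0], [0.0, -0.0, -1.0]]
wrist_force: [-2.8, 1.8, 5.6]
width: 0.145
time_s: 19.5
position: [563.0, -60.4, 54.2]
tcp_rot: [[0.767, -0.641, -0.002], [-0.641, -0.767, 0.0], [-0.002, 0.001, -1.0]]
wrist_force: [0.2, 0.7, -6.8]
width: 0.146
[-0.04947133 -0.03432572 -0.02966929]
```

View pics/c17.png

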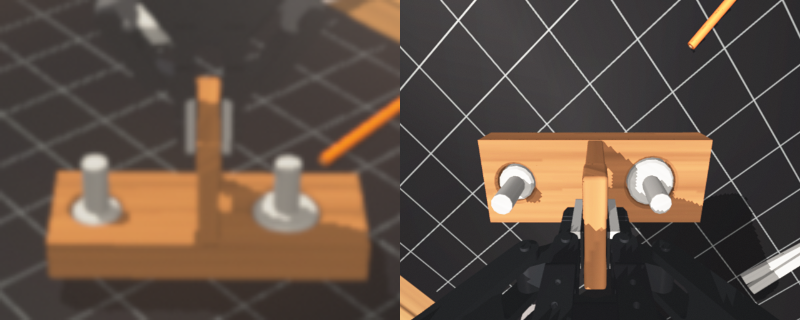

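The load registers (about 6.5 N) and the caddy hangs level. Raising to about 100 mm.

```bash
python3 -m crank '[{"rotation":[0,0,0],"delta_pos":[0,0,8],"gripper":0},{"rotation":[0,0,0],"delta_pos":[0,0,10],"gripper":0},{"rotation":[0,0,0],"delta_pos":[0,0,12],"gripper":0},{"rotation":[0,0,0],"delta_pos":[0,0,12],"gripper":0},{"rotation":[0,0,0],"delta_pos":[0,0,12],"gripper":0}]';python3 -m crank '[{"rotation":[0,0,0],"delta_pos":[0,0,12],"gripper":0},{"rotation":[0,0,0],"delta_pos":[0,0,10],"gripper":0},{"rotation":[0,0,0],"delta_pos":[0,0,6],"gripper":0},{"rotation":[0,0,0],"delta_pos":[0,0,3],"gripper":0},{"rotation":[0,0,0],"delta_pos":[0,0,0],"gripper":0}]'; for i in 1 2 3; do python3 -m crank '[{"rotation":[0,0,0],"delta_pos":[0,0,0],"gripper":0},{"rotation":[0,0,0],"delta_pos":[0,0,0],"gripper":0},{"rotation":[0,0,0],"delta_pos":[0,0,0],"gripper":0},{"rotation":[0,0,0],"delta_pos":[0,0,0],"gripper":0},{"rotation":[0,0,0],"delta_pos":[0,0,0],"gripper":0}]' | grep -v rot; done
python3 - <<'E'
from h import *
f=vision.grab_frame("wrist")["img"];g=vision.grab_frame("side");t=vision.grab_frame("top")["img"]
s=monitor.observe();print(s["wrist_torque"],s["position"],np.abs(s["joint_velocities"]).max())
cv2.imwrite("pics/s18.png",g["img"][:,:,::-1]);cv2.imwrite("pics/t18.png",t[:,:,::-1]);cv2.imwrite("pics/w18.png",f[:,:,::-1])
E
```

```text
time_s: 20.02
position: [564.1, -60.5, 110.9]
tcp_rot: [[0.767, -0.641, 0.001], [-0.641, -0.767, -0.0], [0.001, -0.001, -1.0]]
wrist_force: [0.8, 0.6, -7.4]
width: 0.146
time_s: 20.43
position: [564.0, -60.5, 140.7]
tcp_rot: [[0.767, -0.641, 0.001], [-0.641, -0.767, -0.0], [0.001, -0.001, -1.0]]
wrist_force: [-0.2, -0.1, -6.9]
width: 0.146
time_s: 20.85
position: [563.6, -60.4, 139.5]
wrist_force: [-0.3, 0.4, -6.6]
width: 0.145
time_s: 21.27
position: [563.7, -60.4, 139.9]
wrist_force: [0.2, -0.7, -7.2]
width: 0.143
time_s: 21.68
position: [563.7, -60.4, 139.9]
wrist_force: [-0.6, -0.1, -6.8]
width: 0.146
[-0.00825655  0.00641728 -0.01403278] [563.71301853 -60.40994546 139.9223787 ] 0.0015156456607013915
```

View pics/s18.png

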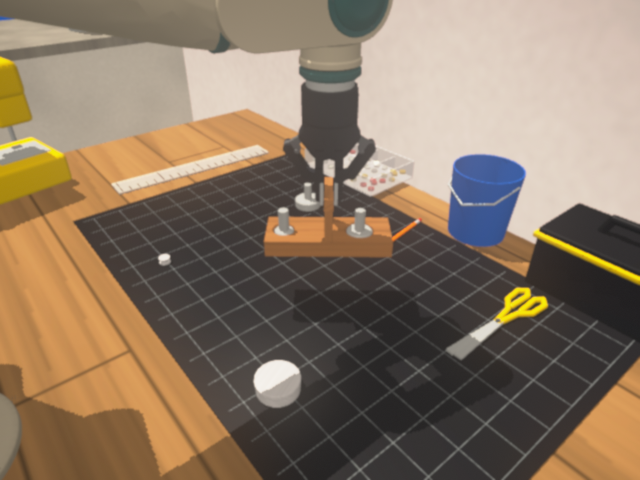

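View pics/w18.png

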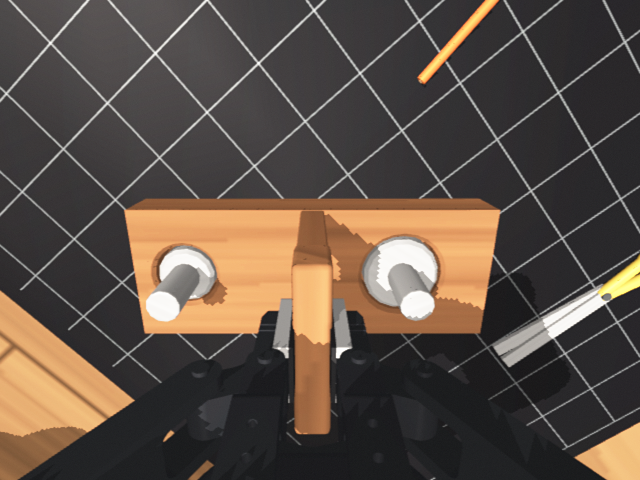

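View pics/t18.png

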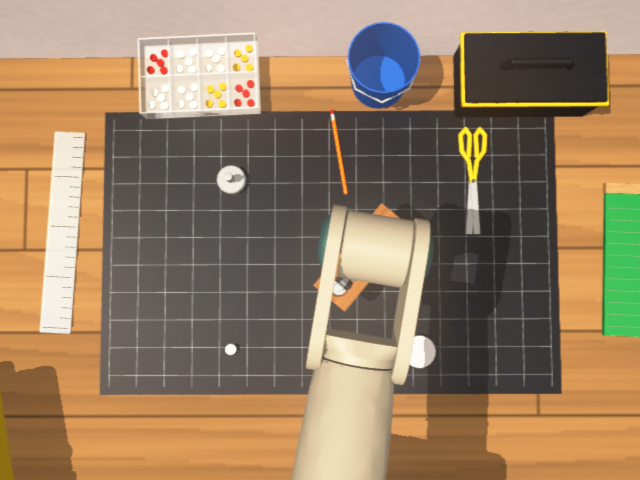

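The caddy hangs level and still, both weights are in their wells, and the bystanders look unmoved at their original pixels. Handing in.

Run:
```python
from rig import workorder
print(workorder.finish_job())
```

```text
the job is handed in; nothing more can be done
None
```

The job is done and handed in at about 22 s of the 72 s allowed. Both weights stand stems up in their wells: the small (30 mm) weight in the small well and the large (40 mm) one in the large well. The arm is holding the caddy by its handle with a 90 N grip, its underside about 10 cm above the mat.

**Last checks:**
- **Hold:** the caddy looked level in the side and wrist views. The tool stayed at z ≈ 139.9 mm over the last readings, with joint speeds near zero.
- **Load and grip:** the wrist carried about 6.8 N, roughly the caddy plus both weights. The gripper opening stayed steady at about 0.145.
- **Bystanders:** the widest weight, scissors, pencil, bobbin and pin tin were where they started in the top view. The arm partly hid the pin tin there, but the side view showed it in place.

**What disagreed:** the fingertips sit about 30 mm farther back than the stated TCP, as both cameras showed. Because of this my first grasp closed on air above the small weight's stem; it moved at most 2 mm. I corrected the heights from the images after that. The top and wrist cameras also disagreed on the caddy's position by 1–2 mm, so I aligned the placings by the wrist and side views.

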